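Unplug the dust filter box and present its fine filter

ROBOT

A 6-joint arm with a two-finger parallel gripper is mounted at the origin on the work surface. World frame = base frame: x ahead of the robot, y to its left, z up, the work surface at z = 0. Lengths are in m, angles in degrees, forces in N, time in s.
With the tool pointing down it reaches from about 0.4 to 0.825 m from the base axis. Payload 7 kg.
Tool frame: the origin (TCP) lies on the centre line of the jaws, within the pads' length; the fingertips stand 25 mm ahead of it and the grasp point (between the pads) lies 6 mm ahead of it; x points along the fingers, z is the direction in which the jaws open and shut, and the axes are right-handed (so a half turn about x gives the same grasp; the last joint's range is limited). The gripper opens to 88 mm and grips with 3 to 60 N. Pads are 19 mm wide; open, the fingers measure 130 mm over their backs; the gripper's body (78 mm by 193 mm) begins 47 mm behind the grasp point.
Start: joints at [-57.405, 20.546, 0.682, 0, -70.136, -16.507], TCP at [0.187, -0.649, 0.212] pointing down, gripper open.
Joint ranges: [-176.03, 176.03], [-82.01, 121.73], [-58.28, 71.71], [-173.87, 95.51], [-174.79, -0.11], [-173.66, 173.66]. Speed limits (degrees/s): [136.94, 136.94, 172.46, 180, 180, 180].

INTERFACE

Orientations are given as [roll, pitch, yaw] about the fixed x, y, z axes, in that order (R = Rz(yaw) Ry(pitch) Rx(roll)).
In Python, from plant import ctrl gives the robot as it stands. The module is installed in compiled form; this text tells all that it offers.
- The arm moves only by the tool send_rows, never from a script. Its argument "deltas" is a list of rows, each an object of numbers: "dx", "dy", "dz": the shift along the tool's x, y, z in mm; "ax", "ay", "az": the turn, a rotation vector about the tool's x, y, z in units of 5 degrees (1.0 is 5 degrees); "fingers": the opening, from 0 (shut) to 1 (fully open). A call has 1 to 12 rows; each row shifts and turns the commanded pose from where the row before left it, along the tool's axes as they then stand; what a row does not reach is not made up. A row lasts 1/8 s, in which the tool goes at most 62.5 mm and 10.7 degrees, less where a joint would pass 70% of its speed; a pose out of reach is approached as far as the arm can. A call with a gripper value outside its range is refused whole. The fingers move at their own pace and stop on an object; the grip force is fixed at half the most. Time passes only in rows, so rows that do not move let the fingers close. It gives the time, the measured TCP pose, the force and the opening at its end, in the units of the state.
- ctrl.get_obs(): the state, without advancing time (a new reading comes with each control period).
- ctrl.snapshot(name): name is "scene" or "side" or "wrist"; returns a dict with "image" (420x560x3 uint8, blue, green, red), "fx", "fy", "cx", "cy" (pixels), "k1" (the pictures are not rectified: a ray, as slopes to the right and down, at radius r is drawn at 1 + k1 r^2 times it, then the intrinsics apply), "R" (3x3) and "t" (3): a world point X has camera coordinates R X + t; the wrist camera has in their place "hand_eye" (4x4, takes a point from camera to tool coordinates, whose origin is the TCP and whose axes are the tool frame's). Camera axes: x right, y down, z forward; pixel columns grow to the right and rows downward; lengths in m; the calibration is good to about 2 mm. A picture is of the moment at which its call begins: read the wrist's pose just before it. There is no depth.
- ctrl.close_job(): hands the job in, once; it reports no verdict.
The state is a dict: "clock": time; "joint_pos": joint angles; "qvel": joint speeds; "tau": joint torques, N m; "tool_pos": TCP position; "orientation": TCP orientation; "force": force on the tool from outside, world axes, zero at the start; "moment": the same for the moment, N m; "opening": finger opening in m.
Only numpy, scipy, OpenCV 4.12 (cv2) and the standard library are available. Lean on these libraries where they do the work, as an engineer would, in place of code of your own. Each camera call takes 0.05 s, during which the arm holds its last target.

TASK

Make the dental bench's dust filter box safe by pulling the red interlock plug straight up out of its sprung socket and setting it down (not dropping it) in the green tray, and only then swing the blue cover flap up and right over, back to its stop beyond upright, where it stays by itself. Draw the white fine filter cassette with the yellow tab up out of its slot, leaving the black carbon cassette where it is, and finish while holding the white one still in the gripper, upright over the middle of the white ceramic tile, its lower edge at least 10 cm above the tile. Leave the plug in the tray and the flap fully open, and do not disturb the cup, the tooth model or the jar.

Things in the scene. Friction and masses are not known exactly. Their poses are not given: they have to be found in the camera images.
- unit: White dust filter box, fixed, 140 (x) x 220 (y) x 100 mm high; origin: centre of its underside, z up. Its open-topped chamber (inside 100 x 140 mm, centred on x = 0, y = -35 mm, floor at z = 12 mm) lies under the blue flap, with two slots along x, at y = -65 and y = -5 mm; which cassette is in which slot varies. The plug's socket column is at its +y side.
- socket (a point): Mouth of the plug's square hole (16 mm wide, 30 mm deep) in the box's flat top: 75 mm to +y of the box's origin, at z = 100 mm. Axes as the box.
- plug_center (a point): Centre of the red plug's head, 30 (its x) x 20 (y) x 34 mm high, 50 g; grip it across y or x. Below it a 14 mm square metal pin, 26 mm long: tip 43 mm under this point. At the start fully in, axes as the box's, this point 17 mm above the box's top. A sprung ball holds it: about 10 N straight up frees it; lift 30 mm to clear the hole.
- flap (a joint): Opening angle of the blue cover flap, rad: 0 shut, 1.57 upright, stop at 2.0 (leaning back). It may start slightly ajar. A friction hinge (0.13 N m) keeps it at any angle.
- flap_hinge (a point): Hinge line of the flap (fixed on the box): 65 mm to +x and 35 mm to -y of the box's origin, at z = 100 mm, running along the box's y. The flap (135 mm long, 150 wide, 6 thick) reaches to -x when shut and swings up and over towards +x.
- flap_handle (a point): Centre of the flap's orange T-handle: a round bar 14 mm thick, 40 mm long, parallel to the box's y, with flat ends, on a 12 mm post near the free edge. It is 115 mm from the hinge line along the flap and 35 mm above it, 21 mm clear under the bar. Pinched by its two ends (40 mm) it can turn between the fingers as the flap swings.
- fine_center (a point): White filter cassette, 110 g: frame 90 (its x) x 12 (y) x 62 mm high, yellow tab 40 x 12 x 22 mm mid-top. This point is 42 mm over its lower edge, the tab's centre 31 mm above it. Upright in a slot (lower edge 12 mm above the bench), x parallel to the box's, 2 mm loose; guides end 57 mm above the bench. Grip the tab across its 12 mm; about 30 mm free each side.
- carbon_center (a point): Black carbon cassette of the same shape and size in the other slot, to be left alone; same point.
- tray_in (a point): Centre of the inner floor (5 mm over the bench) of the low green tray, outside 120 x 120 mm and 18 mm high with 5 mm walls, fixed.
- tile_top (a point): Centre of the top of the white ceramic tile, 110 x 110 x 8 mm, fixed. Tray and tile may change sides.
- cup: White paper cup, 76 mm across and 90 mm high, empty, loose bystander; origin at the centre of its underside.
- model: Beige block 60 x 40 x 14 mm with three 14 mm tooth crowns on top, loose bystander; origin at the centre of its underside.
- jar: Small amber jar, 44 mm across and 45 mm high, loose bystander; origin at the centre of its underside.
Mind the look-alikes: they are no part of the job. There is more than one size of the part that bears tray_in; the job needs the smaller.

How it is judged:
By the outcome, as a careful person would: the job done as asked, in the order asked, and still so for the second after the job is handed in, while the arm keeps its last pose, push and grip.
It also fails if it takes over 72 s, if anything falls off the work surface, if the arm or the gripper's body presses on something with over 40 N, if the wrist force passes 120 N, or if a joint passes its speed limit or range.

## Working session

There is one attempt and no reset: what is moved stays moved. The work goes in short steps, Python scripts to look and compute and a tool call to move; the robot and the scene stay as the last step left them, time stands still between calls to the robot, and variables do not carry over. Pictures are saved under pics/ and viewed, and the job is handed in when it is done.

Besides the shell and the picture viewer there is one more tool, called after "Request:" by a JSON object that holds its "op" and its "data". send_rows: Moves the arm, as the interface text tells. Its arguments: {"type":"object","properties":{"deltas":{"type":"array","items":{"type":"object","properties":{"dx":{"type":"number"},"dy":{"type":"number"},"dz":{"type":"number"},"ax":{"type":"number"},"ay":{"type":"number"},"az":{"type":"number"},"fingers":{"type":"number"}}}}},"required":["deltas"]}

```bash
mkdir -p pics; ls
python3 - <<'E'
from plant import ctrl
import cv2,numpy as np
print(ctrl.get_obs())
for n in ("scene","side","wrist"):
    s=ctrl.snapshot(n); cv2.imwrite(f"pics/{n}0.png",s["image"])
    print(n,{k:(np.round(v,4).tolist() if not np.isscalar(v) else v) for k,v in s.items() if k!="image"})
E
```

```text
pics
{'clock': 0.0, 'joint_pos': array([-5.74047849e+01,  2.05935530e+01,  6.33051430e-01, -2.10307597e-02,
       -7.01366548e+01, -1.65053472e+01]), 'qvel': array([-0.08748877, -0.04360976,  0.00709353, -0.02692257, -0.00884988,
       -0.00702339]), 'tau': array([ 1.62617314e-03, -5.82720315e+01,  2.93067920e+01,  6.99747339e+00,
        6.91502384e-03, -1.48123891e-04]), 'tool_pos': array([ 0.18688241, -0.64806431,  0.21139047]), 'orientation': array([  5.00508398,  89.90085183, 111.08778932]), 'force': array([0.53092624, 0.41963486, 0.26372043]), 'moment': array([ 0.02369182, -0.05537732, -0.0140623 ]), 'opening': 0.08758958166894397}
scene {'fx': 438.62998707448327, 'fy': 438.62998707448327, 'cx': 276.0493858093418, 'cy': 213.45329401339063, 'k1': -0.1204712623368616, 'R': [[0.6695, 0.7427, -0.0169], [0.6109, -0.5633, -0.5563], [-0.4227, 0.3622, -0.8308]], 't': [-0.3711, -0.2691, 1.2937]}
side {'fx': 473.23624849292975, 'fy': 473.23624849292975, 'cx': 280.5116704290554, 'cy': 200.92699388411197, 'k1': -0.06975272057117653, 'R': [[-0.9666, -0.2557, 0.0185], [-0.1772, 0.6142, -0.769], [0.1853, -0.7466, -0.639]], 't': [0.5138, 0.184, 1.2339]}
wrist {'fx': 337.52947877885185, 'fy': 337.52947877885185, 'cx': 281.9565208049769, 'cy': 202.52881870961315, 'k1': -0.05898250845537274, 'hand_eye': [[-0.0009, -0.2812, 0.9596, -0.1715], [0.0009, -0.9596, -0.2812, 0.0764], [1.0, 0.0006, 0.0011, -0.0009], [0.0, 0.0, 0.0, 1.0]]}
```

View pics/scene0.png

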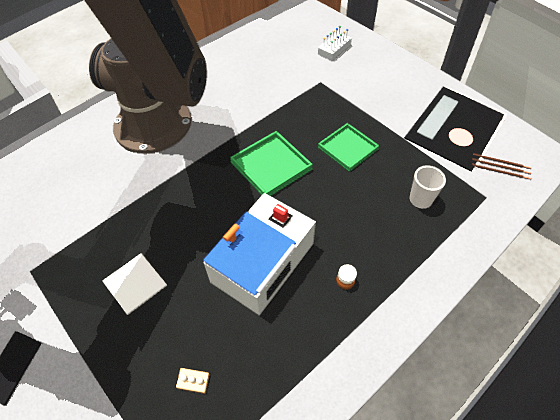

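View pics/side0.png

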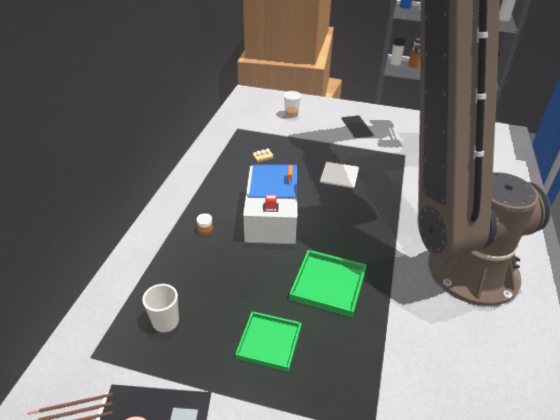

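View pics/wrist0.png

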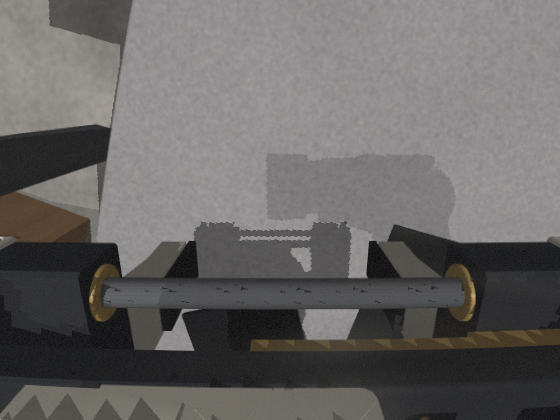

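Scene picture: the box is near (260,250) with the red plug at (281,214) and the orange handle at (231,233). The white tile is at (135,284). There are two green trays: A at scene (271,163) / side (328,282), larger, and B at scene (348,147) / side (269,340), smaller. I'll measure both trays and enlarge the key areas.

```bash
cat > h.py <<'E'
import numpy as np, cv2
from scipy.spatial.transform import Rotation as Rn
from scipy.optimize import least_squares
CAM={}
def load():
    from plant import ctrl
    for n in("scene","side"):
        CAM[n]=ctrl.snapshot(n)
    return CAM
def proj(s,X):
    X=np.atleast_2d(X); c=X@np.array(s["R"]).T+np.array(s["t"]); u=c[:,:2]/c[:,2:]
    u=u*(1+s["k1"]*(u**2).sum(1,keepdims=True)); return u*[s["fx"],s["fy"]]+[s["cx"],s["cy"]]
def ray(s,p):
    d=(np.array(p,float)-[s["cx"],s["cy"]])/[s["fx"],s["fy"]]; u=d.copy()
    for _ in range(30): u=d/(1+s["k1"]*(u@u))
    R=np.array(s["R"]); return -R.T@np.array(s["t"]), R.T@np.array([u[0],u[1],1])
def atz(s,p,z):
    o,d=ray(s,p); return o+d*(z-o[2])/d[2]
def tri(*sp):
    A=[];b=[]
    for s,p in sp:
        o,d=ray(s,p); d=d/np.linalg.norm(d); P=np.eye(3)-np.outer(d,d);A.append(P);b.append(P@o)
    return np.linalg.lstsq(np.vstack(A),np.hstack(b),rcond=None)[0]
def wristcam(s,obs):
    T=np.eye(4);T[:3,:3]=Rn.from_euler("xyz",obs["orientation"],degrees=True).as_matrix();T[:3,3]=obs["tool_pos"]
    C=np.linalg.inv(T@np.array(s["hand_eye"])); s=dict(s);s["R"]=C[:3,:3];s["t"]=C[:3,3];return s
def crop(img,x0,y0,x1,y1,k,name):
    c=cv2.resize(img[y0:y1,x0:x1],None,fx=k,fy=k,interpolation=cv2.INTER_CUBIC)
    for x in range((x0+9)//10*10,x1,10):
        cv2.line(c,((x-x0)*k,0),((x-x0)*k,4 if x%50 else 12),(0,255,255),1)
        if x%20==0: cv2.putText(c,str(x),((x-x0)*k+1,14),0,.35,(0,255,255))
    for y in range((y0+9)//10*10,y1,10):
        cv2.line(c,(0,(y-y0)*k),(4,(y-y0)*k),(0,255,255),1)
        if y%20==0: cv2.putText(c,str(y),(5,(y-y0)*k+4),0,.35,(0,255,255))
    cv2.imwrite("pics/"+name,c)
E
python3 - <<'E'
from h import *
C=load()
import pickle;pickle.dump(C,open("c0.pkl","wb"))
crop(C["scene"]["image"],190,180,330,320,5,"c1.png") if 0 else crop(C["scene"]["image"],200,185,330,315,4,"c1.png")
crop(C["side"]["image"],230,150,320,250,6,"c2.png")
crop(C["scene"]["image"],220,110,390,205,4,"c3.png")
crop(C["side"]["image"],225,240,375,380,4,"c4.png")
crop(C["scene"]["image"],95,240,175,325,6,"c5.png")
E
```

```text
(no output)
```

View pics/c1.png

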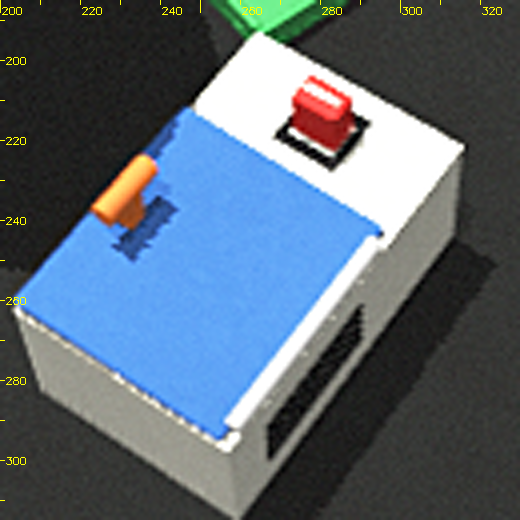

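View pics/c2.png

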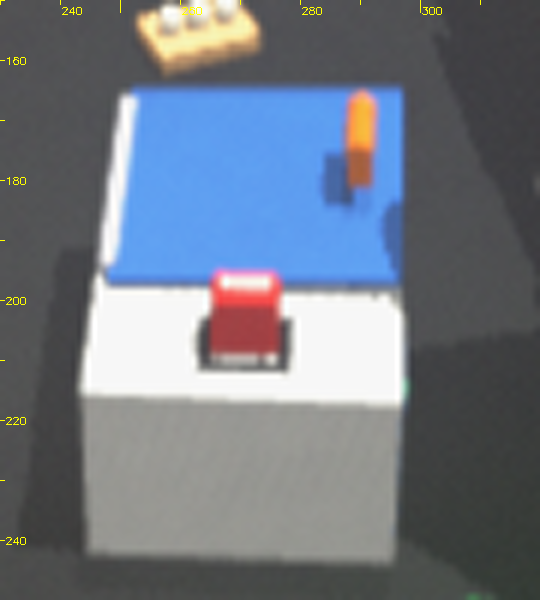

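View pics/c3.png

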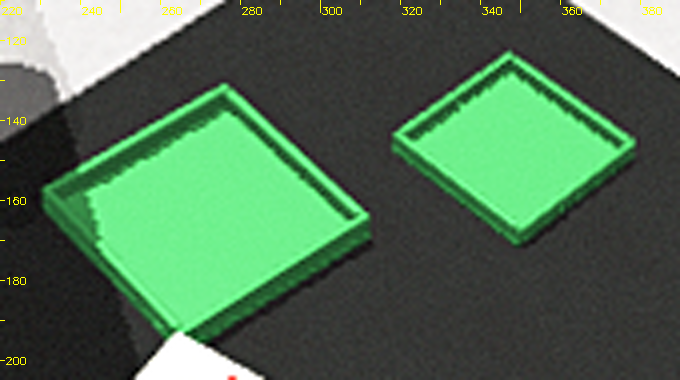

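View pics/c4.png

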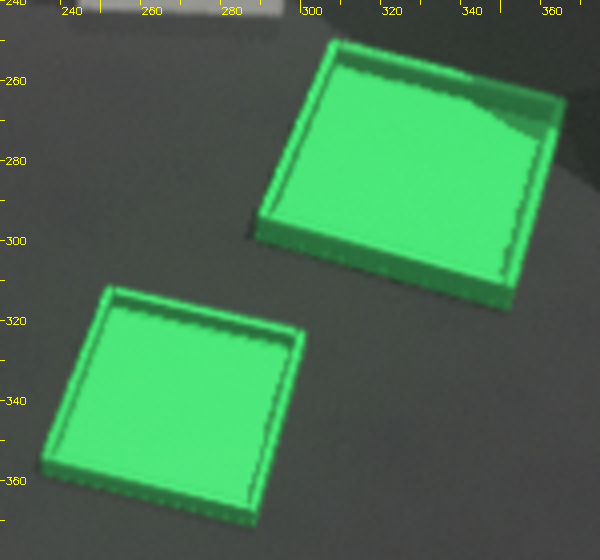

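View pics/c5.png

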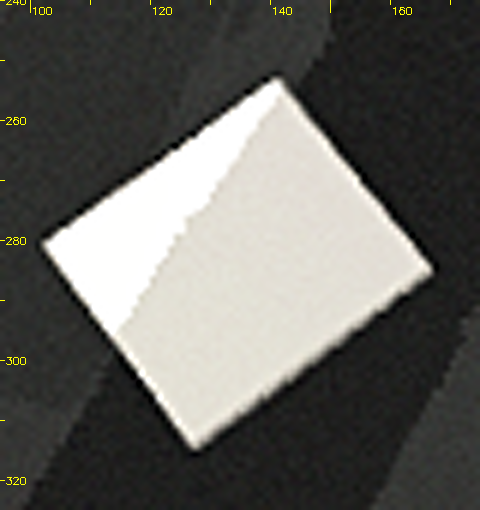

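Run:
```python
from h import *
import pickle;C=pickle.load(open("c0.pkl","rb"));S,D=C["scene"],C["side"]
def quad(n,s,ps,z):
    P=np.array([atz(s,p,z) for p in ps]); e=np.roll(P,-1,0)-P
    print(n,P.mean(0).round(4),"sides",np.linalg.norm(e,axis=1).round(3),"ang",np.degrees(np.arctan2(e[:,1],e[:,0])).round(1))
f=lambda x0,y0,k,L:[(a/k+x0,b/k+y0) for a,b in L]
quad("A scene",S,f(220,110,4,[(43,190),(224,86),(370,215),(180,332)]),.018)
quad("B scene",S,f(220,110,4,[(392,135),(510,52),(636,142),(519,236)]),.018)
quad("A side",D,f(225,240,4,[(335,40),(566,100),(513,290),(260,216)]),.018)
quad("B side",D,f(225,240,4,[(110,288),(305,331),(258,512),(42,463)]),.018)
quad("tile",S,f(95,240,6,[(42,243),(278,78),(433,268),(195,450)]),.008)
obs=[(S,(265,193.3),(-70,110,100)),(S,(316,221.8),(70,110,100)),(S,(259.5,314.8),(70,-110,0)),(S,(259.5,294.8),(70,-110,100)),(S,(210,283),(-70,-110,0)),
(D,(243.2,215.5),(70,110,100)),(D,(297,217.7),(-70,110,100)),(D,(244.3,242.3),(70,110,0)),(D,(295.8,243.8),(-70,110,0))]
def W(q,b): 
    c,s=np.cos(q[2]),np.sin(q[2]); b=np.array(b)/1000; return np.array([q[0]+c*b[0]-s*b[1],q[1]+s*b[0]+c*b[1],b[2]])
def r(q): return np.hstack([proj(s,W(q,b))[0]-p for s,p,b in obs])
best=least_squares(r,[.6,0,0],loss="soft_l1");q=best.x
print(q,np.degrees(q[2]));print(r(q).reshape(-1,2).round(1).tolist())
pickle.dump(q,open("q.pkl","wb"))
h1=tri((S,f(200,185,4,[(125,190)])[0]),(D,f(230,150,6,[(361,128)])[0]))
h=h1
print("handle",h)
for b in [(0,75,134),(0,75,100)]: print(W(q,b).round(4),proj(S,W(q,b)),proj(D,W(q,b)))
c,s=np.cos(q[2]),np.sin(q[2]);d=h-W(q,(0,0,0));print("handle in box",(c*d[0]+s*d[1],-s*d[0]+c*d[1],h[2]))
```

```text
A scene [0.3648 0.1532 0.018 ] sides [0.156 0.156 0.158 0.154] ang [ 85.8  -3.1 -94.7 176. ]
B scene [0.4676 0.3492 0.018 ] sides [0.121 0.119 0.123 0.121] ang [ 89.8  -0.  -89.  178.9]
A side [0.366  0.1473 0.018 ] sides [0.156 0.16  0.157 0.158] ang [175.5  85.8  -5.1 -94.4]
B side [0.4629 0.3543 0.018 ] sides [0.116 0.119 0.119 0.12 ] ang [-179.4   90.9    1.3  -90.3]
tile [ 0.4175 -0.3166  0.008 ] sides [0.11  0.111 0.109 0.113] ang [ 8.940e+01 -1.000e-01 -8.940e+01 -1.796e+02]
[ 0.57458223 -0.05858078  0.23287472] 13.342738887415436
[[-0.5, -0.9], [-0.1, -1.1], [0.7, 0.3], [-1.7, 2.4], [0.8, -0.8], [-0.0, -0.3], [-0.3, -0.8], [0.1, 0.2], [-0.5, 0.3]]
handle [ 0.53464057 -0.10548968  0.1391222 ]
[0.5573 0.0144 0.134 ] [[280.83008823 208.23975915]] [[270.57376074 197.48901725]]
[0.5573 0.0144 0.1   ] [[280.9489557  216.85368989]] [[270.50882426 207.34797232]]
handle in box (np.float64(-0.04968893893236812), np.float64(-0.036425130276257954), np.float64(0.13912219572297496))
```

Tray B measures 120 mm and A measures 156 mm, so B at scene (348,147) / side (269,340) is the target, confirmed in the enlarged crops. Next I'll plan the move to above the plug.

```bash
cat >> h.py <<'E'
import pickle
def qbox(): return pickle.load(open("q.pkl","rb"))
def W(b,q=None):
    q=qbox() if q is None else q
    c,s=np.cos(q[2]),np.sin(q[2]); b=np.array(b)/1000; return np.array([q[0]+c*b[0]-s*b[1],q[1]+s*b[0]+c*b[1],b[2]])
def bdir(a): # unit vec in box axes angle a deg
    t=qbox()[2]+np.radians(a); return np.array([np.cos(t),np.sin(t),0])
def tgtR(zdir,xdir=(0,0,-1)):
    x=np.array(xdir,float);x/=np.linalg.norm(x);z=np.array(zdir,float);z-=x*(z@x);z/=np.linalg.norm(z);return np.column_stack([x,np.cross(z,x),z])
def cur():
    from plant import ctrl
    o=ctrl.get_obs(); return o,Rn.from_euler("xyz",o["orientation"],degrees=True).as_matrix(),np.array(o["tool_pos"])
def plan(grasp,R2,label=""):
    """turn first (in place) then shift, from measured pose; grasp = wanted grasp point"""
    o,R,p=cur(); p2=np.array(grasp)-0.006*R2[:,0]
    rv=Rn.from_matrix(R.T@R2).as_rotvec(degrees=True)
    sh=R2.T@(p2-p)*1000
    print(label,"t=%.2f"%o["clock"],"turn(5deg units)",(rv/5).round(3),"then shift mm",sh.round(1),"| shift in old axes",(R.T@(p2-p)*1000).round(1))
E
python3 - <<'E'
from h import *
o,R,p=cur();print(R.round(3).tolist())
for a in(0,180): plan(W((0,75,260)),tgtR(bdir(a)),a)
E
```

```text
[[-0.0, -0.961, -0.277], [0.001, -0.277, 0.961], [-1.0, 0.0, 0.001]]
0 t=0.25 turn(5deg units) [ 1.8548e+01  6.0000e-03 -8.0000e-03] then shift mm [-54.1 559.4 513.3] | shift in old axes [ -53.7 -539.4  534.3]
180 t=0.25 turn(5deg units) [-1.7452e+01  8.0000e-03  6.0000e-03] then shift mm [ -54.1 -559.4 -513.3] | shift in old axes [ -53.7 -539.4  534.3]
```

Request:
{"op": "send_rows", "data": {"deltas": [{"dx":-30,"ax":-1.94,"fingers":1},{"dx":-24,"ax":-1.94},{"ax":-1.94},{"ax":-1.94},{"ax":-1.94},{"ax":-1.94},{"ax":-1.94},{"ax":-1.94},{"ax":-1.94}]}}

```text
validation failed for argument at $.de...
```

Request:
{"op": "send_rows", "data": {"deltas": [{"dy":-30,"dz":-28},{"dy":-44,"dz":-40},{"dy":-44,"dz":-40},{"dy":-44,"dz":-40},{"dy":-44,"dz":-40},{"dy":-44,"dz":-40},{"dy":-44,"dz":-40},{"dy":-44,"dz":-40},{"dy":-44,"dz":-40},{"dy":-44,"dz":-40},{"dy":-44,"dz":-40},{"dy":-44,"dz":-40}]}}

```text
validation failed for argument at $.de...
```

Request:
{"op": "send_rows", "data": {"deltas": [{"dy":-25,"dz":-23},{"dy":-21,"dz":-20},{},{}]}}

```text
validation failed for argument at $.de...
```

Run:
```python
from h import *
from plant import ctrl
plan(W((0,75,260)),tgtR(bdir(180)))
o=ctrl.get_obs(); s=wristcam(ctrl.snapshot("wrist"),o); cv2.imwrite("pics/w1.png",s["image"]); pickle.dump(s,open("w1.pkl","wb"))
print(o["tool_pos"],o["joint_pos"],proj(s,[W((0,75,134)),W((70,110,100)),W((-70,110,100))]))
```

```text
t=0.25 turn(5deg units) [-1.7452e+01  8.0000e-03  6.0000e-03] then shift mm [ -54.1 -559.4 -513.3] | shift in old axes [ -53.7 -539.4  534.3]
[ 0.18696835 -0.64834951  0.21191804] [-5.74056041e+01  2.05692349e+01  6.61728974e-01 -9.85165092e-03
 -7.01356964e+01 -1.65085177e+01] [[634.29897715 546.12550245]
 [618.53922063 547.6767249 ]
 [657.44655859 494.99268364]]
```

View pics/w1.png

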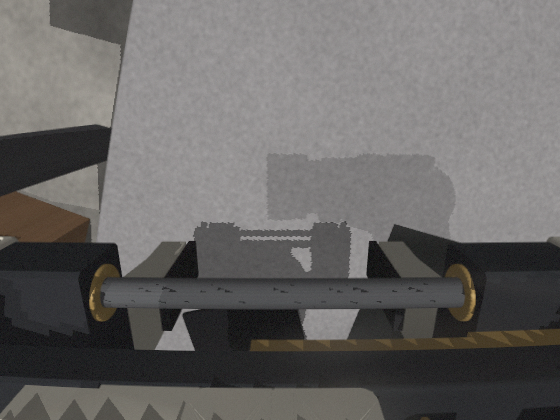

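Request:
{"op": "send_rows", "data": {"deltas": [{"dx":-30,"dy":0,"dz":0,"ax":-1.94,"ay":0,"az":0,"fingers":1}]}}

```text
clock: 0.42
tool_pos: [0.1865, -0.6471, 0.2399]
orientation: [-3.0, 89.7, 112.9]
force: [0.4, -0.1, 1.0]
opening: 0.0881
```

Every row needs all the keys.

Request:
{"op": "send_rows", "data": {"deltas": [{"dx":-24,"dy":0,"dz":0,"ax":-1.94,"ay":0,"az":0,"fingers":1},{"dx":0,"dy":0,"dz":0,"ax":-1.94,"ay":0,"az":0,"fingers":1},{"dx":0,"dy":0,"dz":0,"ax":-1.94,"ay":0,"az":0,"fingers":1},{"dx":0,"dy":0,"dz":0,"ax":-1.94,"ay":0,"az":0,"fingers":1},{"dx":0,"dy":0,"dz":0,"ax":-1.94,"ay":0,"az":0,"fingers":1},{"dx":0,"dy":0,"dz":0,"ax":-1.94,"ay":0,"az":0,"fingers":1},{"dx":0,"dy":0,"dz":0,"ax":-1.94,"ay":0,"az":0,"fingers":1},{"dx":0,"dy":0,"dz":0,"ax":-1.94,"ay":0,"az":0,"fingers":1}]}}

```text
clock: 1.42
tool_pos: [0.1871, -0.6485, 0.2663]
orientation: [-95.4, 90.0, 98.3]
force: [0.2, -0.1, -0.0]
opening: 0.0874
```

Request:
{"op": "send_rows", "data": {"deltas": [{"dx":0,"dy":-30,"dz":-28,"ax":0,"ay":0,"az":0,"fingers":1},{"dx":0,"dy":-44,"dz":-40,"ax":0,"ay":0,"az":0,"fingers":1},{"dx":0,"dy":-44,"dz":-40,"ax":0,"ay":0,"az":0,"fingers":1},{"dx":0,"dy":-44,"dz":-40,"ax":0,"ay":0,"az":0,"fingers":1},{"dx":0,"dy":-44,"dz":-40,"ax":0,"ay":0,"az":0,"fingers":1},{"dx":0,"dy":-44,"dz":-40,"ax":0,"ay":0,"az":0,"fingers":1},{"dx":0,"dy":-44,"dz":-40,"ax":0,"ay":0,"az":0,"fingers":1},{"dx":0,"dy":-44,"dz":-40,"ax":0,"ay":0,"az":0,"fingers":1},{"dx":0,"dy":-44,"dz":-40,"ax":0,"ay":0,"az":0,"fingers":1},{"dx":0,"dy":-44,"dz":-40,"ax":0,"ay":0,"az":0,"fingers":1},{"dx":0,"dy":-44,"dz":-40,"ax":0,"ay":0,"az":0,"fingers":1},{"dx":0,"dy":-44,"dz":-40,"ax":0,"ay":0,"az":0,"fingers":1}]}}

```text
clock: 2.92
tool_pos: [0.5239, -0.0382, 0.2668]
orientation: [177.9, 89.9, 11.3]
force: [0.9, -0.0, 1.5]
opening: 0.0878
```

Request:
{"op": "send_rows", "data": {"deltas": [{"dx":0,"dy":-25,"dz":-25,"ax":0,"ay":0,"az":0,"fingers":1},{"dx":0,"dy":-20,"dz":-20,"ax":0,"ay":0,"az":0,"fingers":1},{"dx":0,"dy":0,"dz":0,"ax":0,"ay":0,"az":0,"fingers":1},{"dx":0,"dy":0,"dz":0,"ax":0,"ay":0,"az":0,"fingers":1}]}}

```text
clock: 3.42
tool_pos: [0.5564, 0.0136, 0.2663]
orientation: [7.0, 90.0, -159.7]
force: [-0.8, -0.8, -0.3]
opening: 0.0878
```

Run:
```python
from h import *
from plant import ctrl
plan(W((0,75,260)),tgtR(bdir(180)))
o=ctrl.get_obs(); s=wristcam(ctrl.snapshot("wrist"),o); cv2.imwrite("pics/w2.png",s["image"]); pickle.dump(s,open("w1.pkl","wb"))
print(o["tool_pos"],o["joint_pos"],proj(s,[W((0,75,134)),W((70,110,100)),W((-70,110,100))]))
```

```text
t=3.42 turn(5deg units) [ 0.005  0.005 -0.001] then shift mm [ 0.3 -0.6 -1.1] | shift in old axes [ 0.3 -0.6 -1.1]
[0.55638796 0.01357658 0.26628046] [ 2.15560931e+01  7.60324441e+00 -9.53174453e+00 -5.24197136e-04
 -7.28883189e+01 -8.18575577e+00] [[280.27863894 190.30494358]
 [214.17617511 214.4202551 ]
 [346.67091469 214.57448932]]
```

View pics/w2.png

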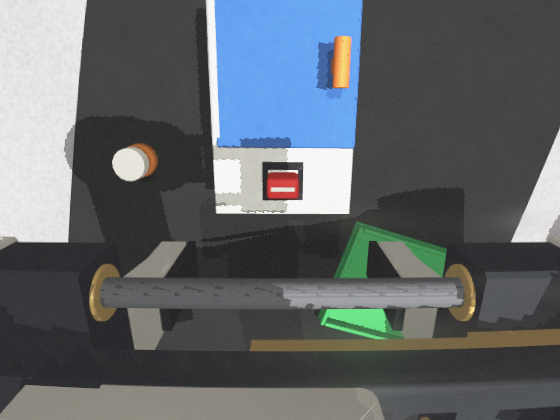

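Run:
```python
from h import *
s=pickle.load(open("w1.pkl","rb")); crop(s["image"],200,0,370,225,3,"w2a.png"); crop(s["image"],250,135,360,225,7,"w2b.png")
```

```text
(no output)
```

View pics/w2a.png

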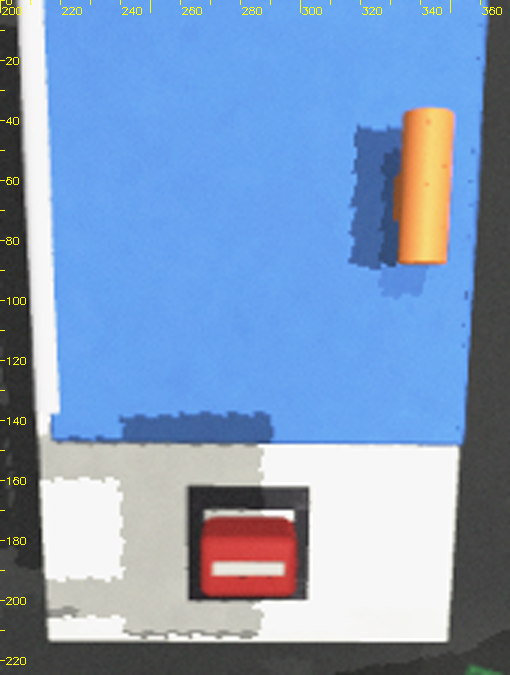

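View pics/w2b.png

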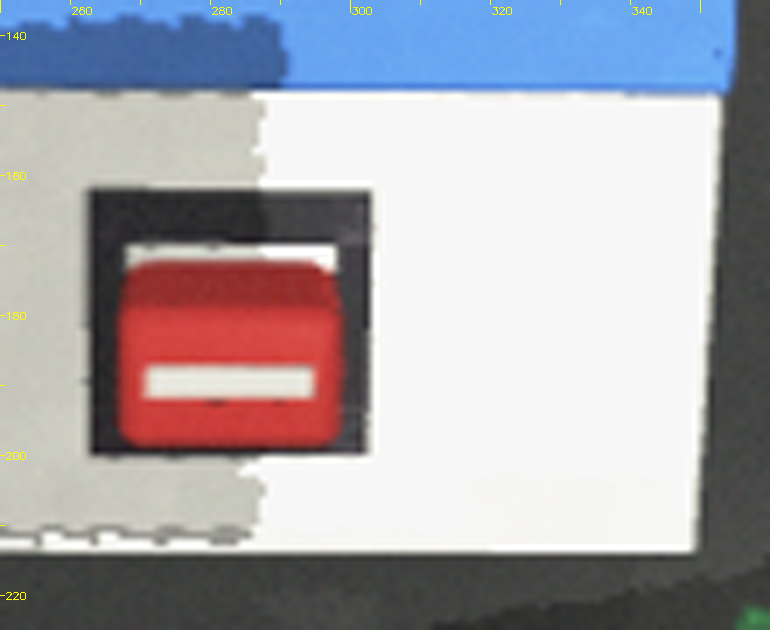

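Run:
```python
from h import *
s=pickle.load(open("w1.pkl","rb"))
ob=[((282.9,189.3),(0,75,134)),((282.8,181.1),(0,75,101)),((216.2,213.6),(70,110,100)),((349.3,213.8),(-70,110,100)),((353.2,148.3),(-70,40,100)),]
r=lambda q:np.hstack([proj(s,W(b,q))[0]-p for p,b in ob])
f=least_squares(r,qbox());print(f.x,np.degrees(f.x[2]),qbox(),r(f.x).reshape(-1,2).round(1).tolist())
# free yaw kept; handle ends
q=f.x
for b in[(-50,-15,135),(-50,-55,135)]: print(proj(s,W(b,q)))
C=pickle.load(open("c0.pkl","rb"))
for n in C: print(n,proj(C[n],[W((0,75,134),q),W((70,110,100),q),W((-70,110,100),q),W((70,-110,0),q)]).round(1).tolist())
pickle.dump(q,open("q.pkl","wb"))
plan(W((0,75,118),q),tgtR(bdir(180)))
```

```text
[ 0.57191497 -0.06007122  0.22762804] 13.042126221225914 [ 0.57458223 -0.05858078  0.23287472] [[0.1, 0.1], [0.1, 0.4], [0.1, -0.3], [-0.4, 0.4], [-0.0, -0.7]]
[[342.11438693  88.34665849]]
[[344.40440095  38.37541501]]
scene [[279.6, 208.0], [314.7, 220.5], [263.6, 192.0], [258.6, 314.6]]
side [[271.6, 197.3], [244.1, 214.9], [297.7, 216.8], [251.5, 192.3]]
 t=3.48 turn(5deg units) [ 0.06   0.002 -0.001] then shift mm [142.4  -0.    1.3] | shift in old axes [142.4  -0.    1.3]
```

Request:
{"op": "send_rows", "data": {"deltas": [{"dx":50,"dy":0,"dz":1.3,"ax":0.06,"ay":0,"az":0,"fingers":1},{"dx":50,"dy":0,"dz":0,"ax":0,"ay":0,"az":0,"fingers":1},{"dx":25,"dy":0,"dz":0,"ax":0,"ay":0,"az":0,"fingers":1},{"dx":10,"dy":0,"dz":0,"ax":0,"ay":0,"az":0,"fingers":1},{"dx":0,"dy":0,"dz":0,"ax":0,"ay":0,"az":0,"fingers":1},{"dx":0,"dy":0,"dz":0,"ax":0,"ay":0,"az":0,"fingers":1}]}}

```text
clock: 4.22
tool_pos: [0.5563, 0.0137, 0.1328]
orientation: [179.8, 89.9, 12.8]
force: [-1.0, 0.1, 0.9]
opening: 0.0876
```

Run:
```python
from h import *
from plant import ctrl
plan(W((0,75,125)),tgtR(bdir(180)))
s=ctrl.snapshot("wrist")["image"]; cv2.imwrite("pics/w3.png",s)
C=load(); a=C["side"]["image"][140:260,210:330]; cv2.imwrite("pics/s3.png",cv2.resize(a,None,fx=4,fy=4,interpolation=2))
```

```text
t=4.22 turn(5deg units) [ 0.008 -0.027 -0.   ] then shift mm [1.8 0.4 1.4] | shift in old axes [1.8 0.4 1.4]
```

View pics/w3.png

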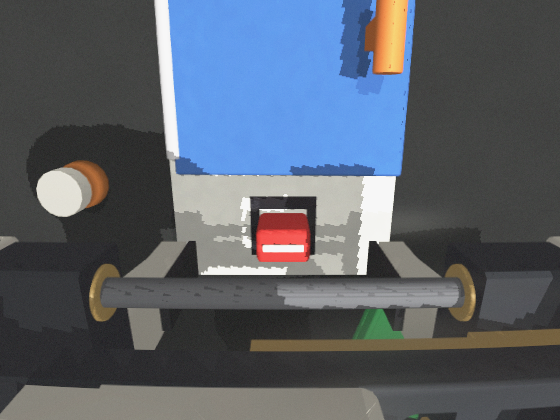

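View pics/s3.png

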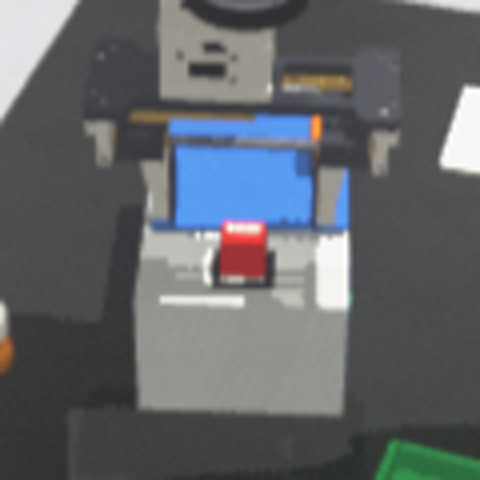

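Run:
```python
from h import *
C=load();D=C["side"]
o,R,p=cur()
pts=[p+.025*R[:,0]+k*R[:,2] for k in(-.055,0,.055)]
print((proj(D,pts)-[210,140])*4, (proj(D,[W((0,75,100)),W((0,75,134))])-[210,140])*4)
```

```text
[[161.9330114  258.45253825]
 [244.54397256 261.30710594]
 [327.26118778 264.16030647]] [[245.89998664 268.6968199 ]
 [246.22731977 229.26836213]]
```

Run:
```python
from h import *
C=load()
o,R,p=cur()
for n,(x0,y0,x1,y1) in {"scene":(210,130,340,270),"side":(220,140,320,240)}.items():
    s=C[n]; k=5 if n=="side" else 4
    s["image"]=s["image"].copy(); a=cv2.resize(s["image"][y0:y1,x0:x1],None,fx=k,fy=k,interpolation=2)
    for z in(-.044,.044):
      for d in (-.04,-.02,0,.025):
        for yy in (-.0095,.0095):
          u=(proj(s,p+d*R[:,0]+z*R[:,2]+yy*R[:,1])[0]-[x0,y0])*k
          cv2.circle(a,tuple(int(v) for v in u),2,(0,255,0) if d<.02 else (0,0,255),-1)
    cv2.imwrite(f"pics/f_{n}.png",a)
```

```text
(no output)
```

View pics/f_scene.png

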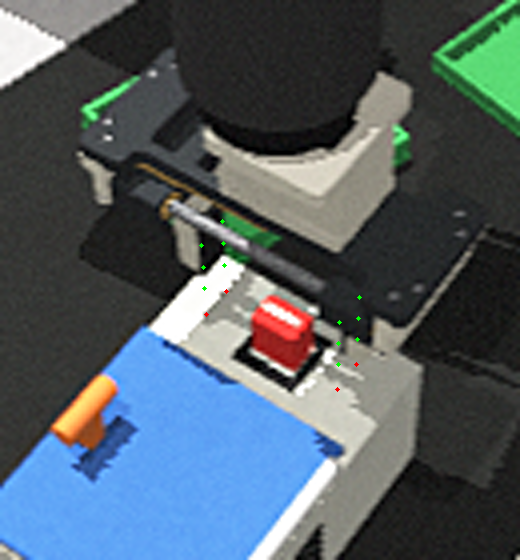

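View pics/f_side.png

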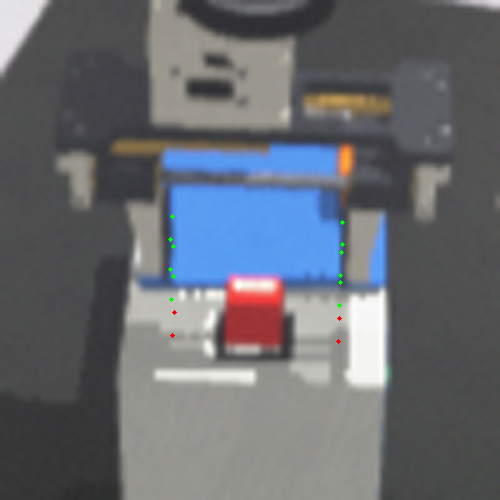

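Run:
```python
from h import *
s=pickle.load(open("w1.pkl","rb")); H=np.linalg.inv(np.array(s["hand_eye"])); s["R"]=H[:3,:3]; s["t"]=H[:3,3]
for d in(-.02,-.01,0,.01,.02,.025):
    print(d,[proj(s,[(d,y,z)])[0].round(0).tolist() for z in(-.044,-.065) for y in(-.0095,.0095)])
crop(s["image"],80,225,300,365,3,"fw.png")
```

```text
-0.02 [[194.0, 282.0], [191.0, 247.0], [153.0, 281.0], [149.0, 247.0]]
-0.01 [[199.0, 272.0], [196.0, 239.0], [160.0, 272.0], [156.0, 239.0]]
0 [[203.0, 264.0], [201.0, 232.0], [166.0, 264.0], [163.0, 232.0]]
0.01 [[207.0, 256.0], [205.0, 226.0], [172.0, 256.0], [168.0, 226.0]]
0.02 [[210.0, 249.0], [208.0, 220.0], [177.0, 249.0], [174.0, 220.0]]
0.025 [[212.0, 246.0], [210.0, 217.0], [179.0, 246.0], [176.0, 217.0]]
```

View pics/fw.png

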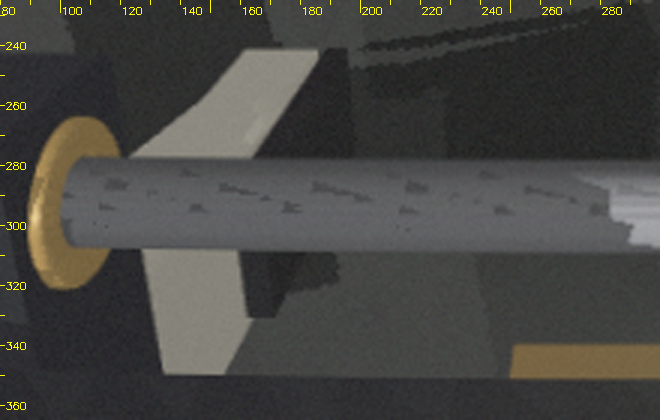

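The visible finger meshes end about 8 mm behind the TCP, but the text says the fingertips are 25 mm ahead of it. Closing here tests this harmlessly: stopping at 30 mm means the pads do extend that far.

Request:
{"op": "send_rows", "data": {"deltas": [{"dx":1.5,"dy":0.4,"dz":1.4,"ax":0,"ay":0,"az":0,"fingers":1},{"dx":0,"dy":0,"dz":0,"ax":0,"ay":0,"az":0,"fingers":0},{"dx":0,"dy":0,"dz":0,"ax":0,"ay":0,"az":0,"fingers":0},{"dx":0,"dy":0,"dz":0,"ax":0,"ay":0,"az":0,"fingers":0},{"dx":0,"dy":0,"dz":0,"ax":0,"ay":0,"az":0,"fingers":0},{"dx":0,"dy":0,"dz":0,"ax":0,"ay":0,"az":0,"fingers":0},{"dx":0,"dy":0,"dz":0,"ax":0,"ay":0,"az":0,"fingers":0}]}}

```text
clock: 5.45
tool_pos: [0.5541, 0.013, 0.1299]
orientation: [-62.9, 90.0, 130.2]
force: [-0.3, -0.3, 0.1]
opening: 0.0331
```

Request:
{"op": "send_rows", "data": {"deltas": [{"dx":0,"dy":0,"dz":0,"ax":0,"ay":0,"az":0,"fingers":0},{"dx":0,"dy":0,"dz":0,"ax":0,"ay":0,"az":0,"fingers":0},{"dx":0,"dy":0,"dz":0,"ax":0,"ay":0,"az":0,"fingers":0},{"dx":0,"dy":0,"dz":0,"ax":0,"ay":0,"az":0,"fingers":0}]}}

```text
clock: 5.95
tool_pos: [0.5541, 0.013, 0.1299]
orientation: [-170.1, 90.0, 23.0]
force: [-0.2, 0.4, 0.3]
opening: 0.0005
```

Run:
```python
from h import *
from plant import ctrl
plan(W((0,75,125)),tgtR(bdir(180)))
cv2.imwrite("pics/w4.png",ctrl.snapshot("wrist")["image"]);print(ctrl.get_obs()["force"],ctrl.get_obs()["opening"])
```

```text
t=5.95 turn(5deg units) [ 0.009 -0.     0.   ] then shift mm [-1.1  0.2 -0.8] | shift in old axes [-1.1  0.2 -0.8]
[-0.14800819  0.33036097 -0.1008404 ] 0.00046469068029151705
```

View pics/w4.png

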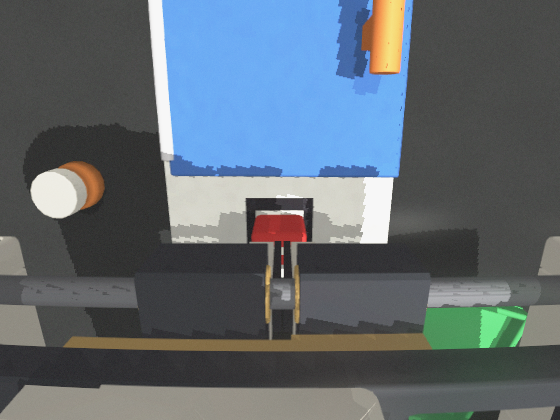

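The fingers closed on nothing (opening 0.5 mm), so the true fingertips are about 10 mm behind the reported TCP, as the pictures showed. The actual grasp plane is therefore about 35 mm further back than the text says. I'll open, go 32 mm lower and grip again. The tips just closed above the 134 mm plug top, so they will stay above 102 mm.

Request:
{"op": "send_rows", "data": {"deltas": [{"dx":-5,"dy":0,"dz":0,"ax":0,"ay":0,"az":0,"fingers":1},{"dx":0,"dy":0,"dz":-0.8,"ax":0,"ay":0,"az":0,"fingers":1},{"dx":0,"dy":0,"dz":0,"ax":0,"ay":0,"az":0,"fingers":1},{"dx":0,"dy":0,"dz":0,"ax":0,"ay":0,"az":0,"fingers":1},{"dx":0,"dy":0,"dz":0,"ax":0,"ay":0,"az":0,"fingers":1},{"dx":0,"dy":0,"dz":0,"ax":0,"ay":0,"az":0,"fingers":1},{"dx":15,"dy":0,"dz":0,"ax":0,"ay":0,"az":0,"fingers":1},{"dx":12,"dy":0,"dz":0,"ax":0,"ay":0,"az":0,"fingers":1},{"dx":8,"dy":0,"dz":0,"ax":0,"ay":0,"az":0,"fingers":1},{"dx":0,"dy":0,"dz":0,"ax":0,"ay":0,"az":0,"fingers":1}]}}

```text
clock: 7.25
tool_pos: [0.5543, 0.013, 0.0988]
orientation: [6.7, 89.9, -160.2]
force: [-0.2, -0.0, -0.1]
opening: 0.0869
```

Run:
```python
from h import *
from plant import ctrl
plan(W((0,75,90)),tgtR(bdir(180)))
C=load(); crop(C["side"]["image"],220,140,330,250,5,"s5.png");crop(C["scene"]["image"],210,130,340,270,4,"s5b.png")
```

```text
t=7.25 turn(5deg units) [ 0.009  0.022 -0.003] then shift mm [ 2.8  0.2 -0.6] | shift in old axes [ 2.8  0.2 -0.6]
```

View pics/s5.png

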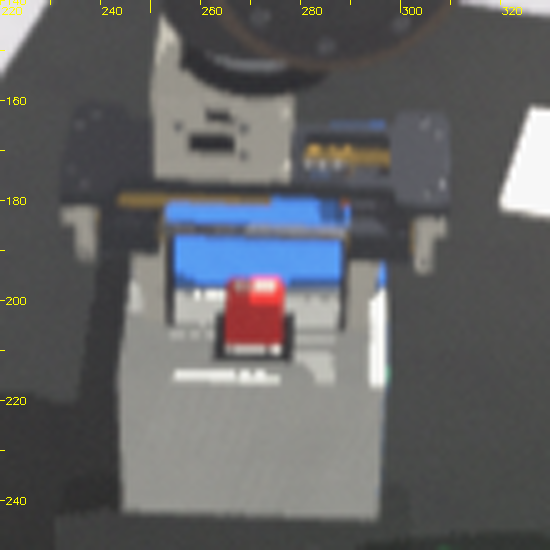

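View pics/s5b.png

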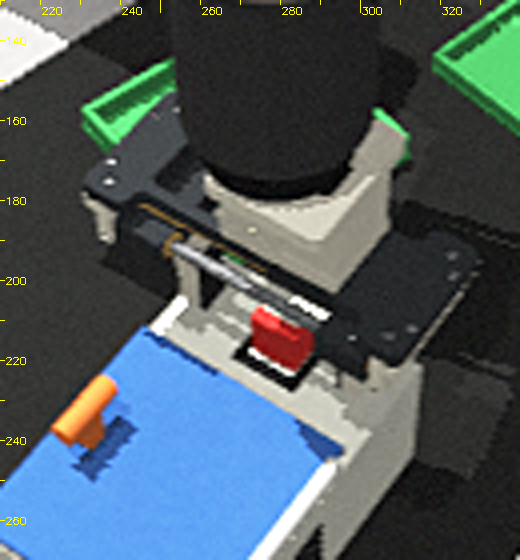

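Both views now show the fingertips either side of the plug head. Time to close.

Request:
{"op": "send_rows", "data": {"deltas": [{"dx":0,"dy":0,"dz":0,"ax":0,"ay":0,"az":0,"fingers":0},{"dx":0,"dy":0,"dz":0,"ax":0,"ay":0,"az":0,"fingers":0},{"dx":0,"dy":0,"dz":0,"ax":0,"ay":0,"az":0,"fingers":0},{"dx":0,"dy":0,"dz":0,"ax":0,"ay":0,"az":0,"fingers":0},{"dx":0,"dy":0,"dz":0,"ax":0,"ay":0,"az":0,"fingers":0},{"dx":0,"dy":0,"dz":0,"ax":0,"ay":0,"az":0,"fingers":0},{"dx":0,"dy":0,"dz":0,"ax":0,"ay":0,"az":0,"fingers":0},{"dx":0,"dy":0,"dz":0,"ax":0,"ay":0,"az":0,"fingers":0}]}}

```text
clock: 8.35
tool_pos: [0.555, 0.0133, 0.0999]
orientation: [-176.3, 90.0, 16.8]
force: [-0.4, 0.9, 0.1]
opening: 0.0299
```

Gripped at 29.9 mm, the head's x width. Now the straight lift.

Request:
{"op": "send_rows", "data": {"deltas": [{"dx":-5,"dy":0,"dz":0,"ax":0,"ay":0,"az":0,"fingers":0},{"dx":-5,"dy":0,"dz":0,"ax":0,"ay":0,"az":0,"fingers":0},{"dx":-8,"dy":0,"dz":0,"ax":0,"ay":0,"az":0,"fingers":0},{"dx":-10,"dy":0,"dz":0,"ax":0,"ay":0,"az":0,"fingers":0},{"dx":-12,"dy":0,"dz":0,"ax":0,"ay":0,"az":0,"fingers":0},{"dx":-20,"dy":0,"dz":0,"ax":0,"ay":0,"az":0,"fingers":0},{"dx":-30,"dy":0,"dz":0,"ax":0,"ay":0,"az":0,"fingers":0},{"dx":-20,"dy":0,"dz":0,"ax":0,"ay":0,"az":0,"fingers":0},{"dx":0,"dy":0,"dz":0,"ax":0,"ay":0,"az":0,"fingers":0}]}}

```text
clock: 9.48
tool_pos: [0.5557, 0.0133, 0.2124]
orientation: [-177.3, 89.8, 15.8]
force: [0.1, 0.6, -0.8]
opening: 0.0297
```

Run:
```python
from h import *
from plant import ctrl
o=ctrl.get_obs(); s=wristcam(ctrl.snapshot("wrist"),o); cv2.imwrite("pics/w6.png",s["image"])
C=load(); crop(C["side"]["image"],210,80,370,260,4,"s6.png")
# tray plan, keep orientation but aligned jaw with world
o,R,p=cur(); print(o["joint_pos"].round(1))
plan(np.array([.465,.352,.2]),R)
```

```text
[ 21.6   9.4 -14.9  -0.  -65.8  -8.5]
 t=9.62 turn(5deg units) [0. 0. 0.] then shift mm [   3.5 -350.3   10.2] | shift in old axes [   3.5 -350.3   10.2]
```

View pics/w6.png

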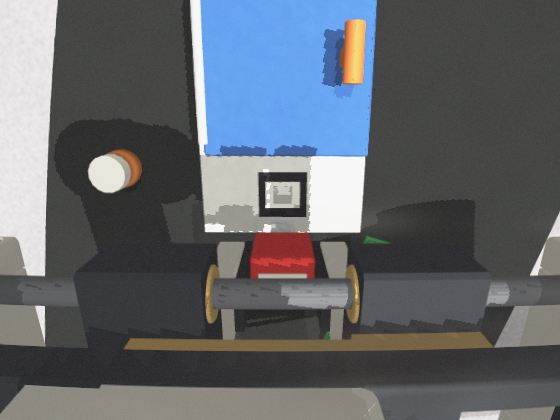

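View pics/s6.png

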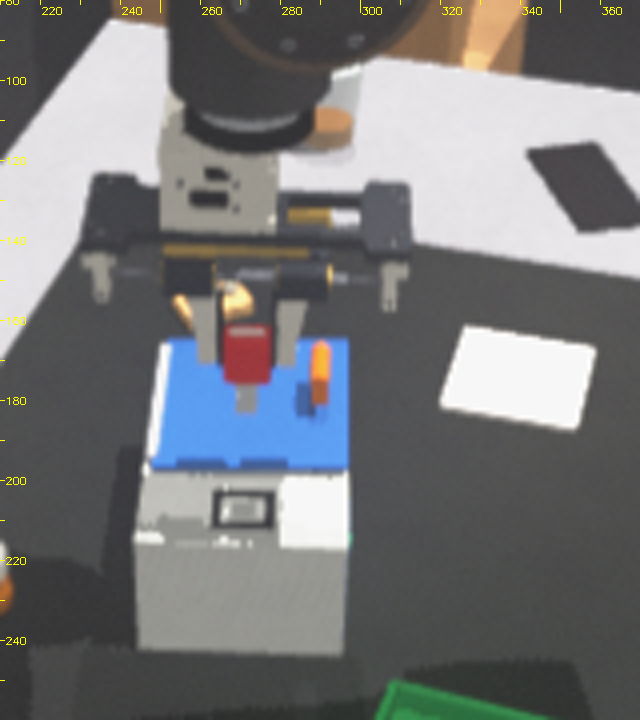

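The plug is out and held upright, with the pin visible under the head at about (268,179) in the side view, and the flap hasn't moved. Next stop is the small tray.

Request:
{"op": "send_rows", "data": {"deltas": [{"dx":0,"dy":-30,"dz":0,"ax":0,"ay":0,"az":0,"fingers":0},{"dx":0,"dy":-50,"dz":2,"ax":0,"ay":0,"az":0,"fingers":0},{"dx":0,"dy":-55,"dz":2,"ax":0,"ay":0,"az":0,"fingers":0},{"dx":0,"dy":-55,"dz":2,"ax":0,"ay":0,"az":0,"fingers":0},{"dx":0,"dy":-55,"dz":2,"ax":0,"ay":0,"az":0,"fingers":0},{"dx":0,"dy":-50,"dz":2,"ax":0,"ay":0,"az":0,"fingers":0},{"dx":20,"dy":-35,"dz":0,"ax":0,"ay":0,"az":0,"fingers":0},{"dx":35,"dy":-20,"dz":0,"ax":0,"ay":0,"az":0,"fingers":0},{"dx":40,"dy":0,"dz":0,"ax":0,"ay":0,"az":0,"fingers":0},{"dx":25,"dy":0,"dz":0,"ax":0,"ay":0,"az":0,"fingers":0},{"dx":0,"dy":0,"dz":0,"ax":0,"ay":0,"az":0,"fingers":0},{"dx":0,"dy":0,"dz":0,"ax":0,"ay":0,"az":0,"fingers":0}]}}

```text
clock: 11.12
tool_pos: [0.4663, 0.3521, 0.0905]
orientation: [170.7, 90.0, 3.8]
force: [0.1, 0.8, 0.2]
opening: 0.0301
```

Run:
```python
from h import *
from plant import ctrl
C=load(); crop(C["side"]["image"],170,200,370,390,4,"s7.png"); crop(C["scene"]["image"],280,50,440,200,4,"s7b.png")
o,R,p=cur();print(o["tool_pos"],o["force"])
```

```text
[0.46649998 0.35240454 0.09115156] [-0.40548934 -0.22040978  0.93225754]
```

View pics/s7.png

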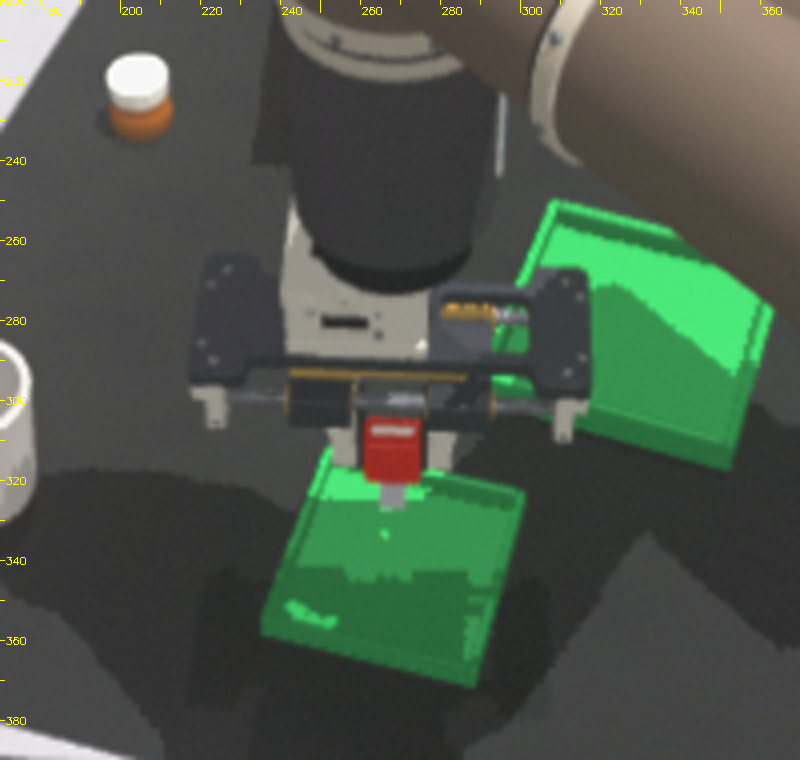

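View pics/s7b.png

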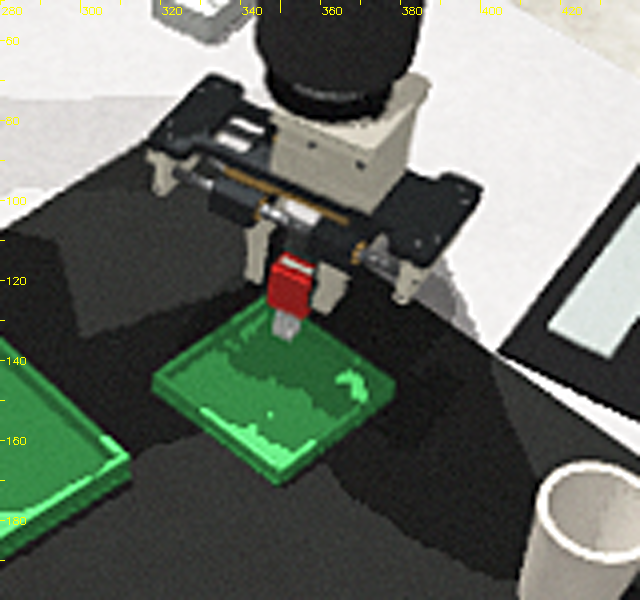

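Run:
```python
from h import *
C=load();print(tri((C["side"],(268,326.3)),(C["scene"],(351.3,134))))
```

```text
[0.4679981  0.3520214  0.05924919]
```

Request:
{"op": "send_rows", "data": {"deltas": [{"dx":20,"dy":0,"dz":0,"ax":0,"ay":0,"az":0,"fingers":0},{"dx":20,"dy":0,"dz":0,"ax":0,"ay":0,"az":0,"fingers":0},{"dx":10,"dy":0,"dz":0,"ax":0,"ay":0,"az":0,"fingers":0},{"dx":4,"dy":0,"dz":0,"ax":0,"ay":0,"az":0,"fingers":0},{"dx":0,"dy":0,"dz":0,"ax":0,"ay":0,"az":0,"fingers":0}]}}

```text
clock: 11.95
tool_pos: [0.4661, 0.3521, 0.0362]
orientation: [-152.6, 90.0, 40.5]
force: [-0.5, -0.3, -0.4]
opening: 0.0298
```

Next come small steps down, checking the force.

Request:
{"op": "send_rows", "data": {"deltas": [{"dx":2,"dy":0,"dz":0,"ax":0,"ay":0,"az":0,"fingers":0},{"dx":0,"dy":0,"dz":0,"ax":0,"ay":0,"az":0,"fingers":0}]}}

```text
clock: 12.2
tool_pos: [0.466, 0.352, 0.0342]
orientation: [-136.4, 90.0, 56.7]
force: [-0.1, 0.3, -0.5]
opening: 0.0301
```

Request:
{"op": "send_rows", "data": {"deltas": [{"dx":1.5,"dy":0,"dz":0,"ax":0,"ay":0,"az":0,"fingers":0},{"dx":0,"dy":0,"dz":0,"ax":0,"ay":0,"az":0,"fingers":0}]}}

```text
clock: 12.45
tool_pos: [0.4659, 0.3518, 0.0323]
orientation: [36.1, 90.0, -130.8]
force: [-0.6, -0.8, -0.7]
opening: 0.0299
```

Request:
{"op": "send_rows", "data": {"deltas": [{"dx":1,"dy":0,"dz":0,"ax":0,"ay":0,"az":0,"fingers":0},{"dx":0,"dy":0,"dz":0,"ax":0,"ay":0,"az":0,"fingers":0}]}}

```text
clock: 12.7
tool_pos: [0.4658, 0.3518, 0.0313]
orientation: [33.4, 90.0, -133.5]
force: [-0.8, -0.7, -0.9]
opening: 0.03
```

Request:
{"op": "send_rows", "data": {"deltas": [{"dx":1,"dy":0,"dz":0,"ax":0,"ay":0,"az":0,"fingers":0},{"dx":0,"dy":0,"dz":0,"ax":0,"ay":0,"az":0,"fingers":0}]}}

```text
clock: 12.95
tool_pos: [0.4659, 0.3519, 0.0303]
orientation: [34.7, 90.0, -132.2]
force: [0.1, -0.8, -0.2]
opening: 0.0295
```

Request:
{"op": "send_rows", "data": {"deltas": [{"dx":1,"dy":0,"dz":0,"ax":0,"ay":0,"az":0,"fingers":0},{"dx":0,"dy":0,"dz":0,"ax":0,"ay":0,"az":0,"fingers":0}]}}

```text
clock: 13.2
tool_pos: [0.4658, 0.3518, 0.0293]
orientation: [40.5, 90.0, -126.4]
force: [-0.9, 0.3, -0.8]
opening: 0.0295
```

Run:
```python
from h import *
C=load(); crop(C["side"]["image"],220,280,320,380,5,"s8.png"); crop(C["scene"]["image"],310,90,390,180,6,"s8b.png")
```

```text
(no output)
```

View pics/s8.png

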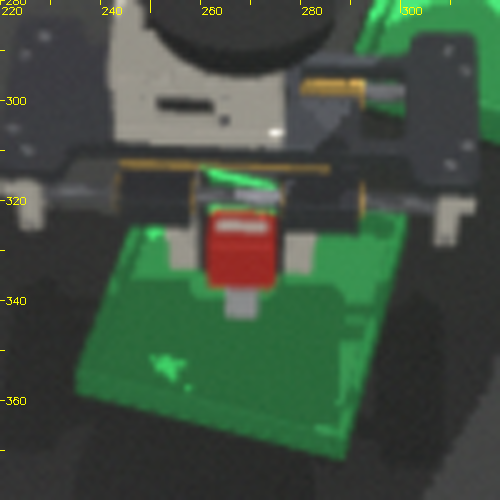

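View pics/s8b.png

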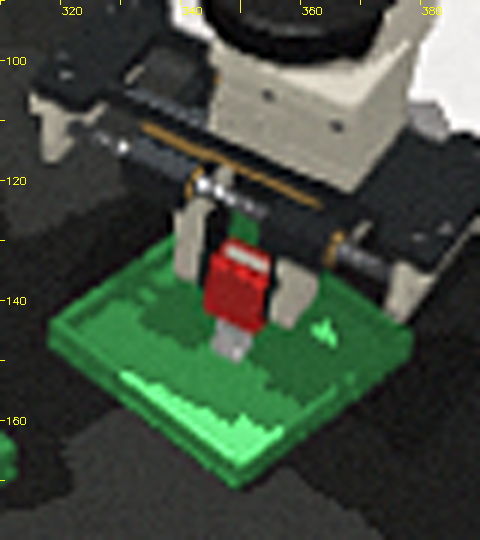

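Run:
```python
from h import *
C=load();print(tri((C["side"],(268.2,343.3)),(C["scene"],(348.7,149.7))))
```

```text
[ 0.46754059  0.3527214  -0.00442593]
```

Request:
{"op": "send_rows", "data": {"deltas": [{"dx":1,"dy":0,"dz":0,"ax":0,"ay":0,"az":0,"fingers":0},{"dx":0,"dy":0,"dz":0,"ax":0,"ay":0,"az":0,"fingers":0}]}}

```text
clock: 13.65
tool_pos: [0.466, 0.352, 0.0288]
orientation: [-158.7, 90.0, 34.4]
force: [-1.8, -0.5, 4.8]
opening: 0.0299
```

Request:
{"op": "send_rows", "data": {"deltas": [{"dx":1,"dy":0,"dz":0,"ax":0,"ay":0,"az":0,"fingers":0},{"dx":0,"dy":0,"dz":0,"ax":0,"ay":0,"az":0,"fingers":0}]}}

```text
clock: 13.9
tool_pos: [0.466, 0.352, 0.0288]
orientation: [-161.5, 90.0, 31.6]
force: [-5.1, -2.4, 13.7]
opening: 0.03
```

The pin touched the floor (force 4.8, then 13.7 N). I'll back off to a light contact and open.

Request:
{"op": "send_rows", "data": {"deltas": [{"dx":-1.4,"dy":0,"dz":0,"ax":0,"ay":0,"az":0,"fingers":0},{"dx":0,"dy":0,"dz":0,"ax":0,"ay":0,"az":0,"fingers":0}]}}

```text
clock: 14.15
tool_pos: [0.466, 0.352, 0.0288]
orientation: [-140.4, 90.0, 52.7]
force: [-1.1, -0.4, 3.5]
opening: 0.03
```

Request:
{"op": "send_rows", "data": {"deltas": [{"dx":0,"dy":0,"dz":0,"ax":0,"ay":0,"az":0,"fingers":0.4},{"dx":0,"dy":0,"dz":0,"ax":0,"ay":0,"az":0,"fingers":0.7},{"dx":0,"dy":0,"dz":0,"ax":0,"ay":0,"az":0,"fingers":0.7},{"dx":0,"dy":0,"dz":0,"ax":0,"ay":0,"az":0,"fingers":0.7},{"dx":0,"dy":0,"dz":0,"ax":0,"ay":0,"az":0,"fingers":0.7}]}}

```text
clock: 14.78
tool_pos: [0.4659, 0.3518, 0.0287]
orientation: [31.8, 90.0, -135.1]
force: [-0.1, 0.4, 0.4]
opening: 0.0607
```

Run:
```python
from h import *
C=load(); a=C["side"]["image"][280:380,220:320]; b=C["scene"]["image"][80:180,300:400]
cv2.imwrite("pics/s9.png",cv2.resize(np.hstack([a,b]),None,fx=4,fy=4,interpolation=2))
```

```text
(no output)
```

View pics/s9.png

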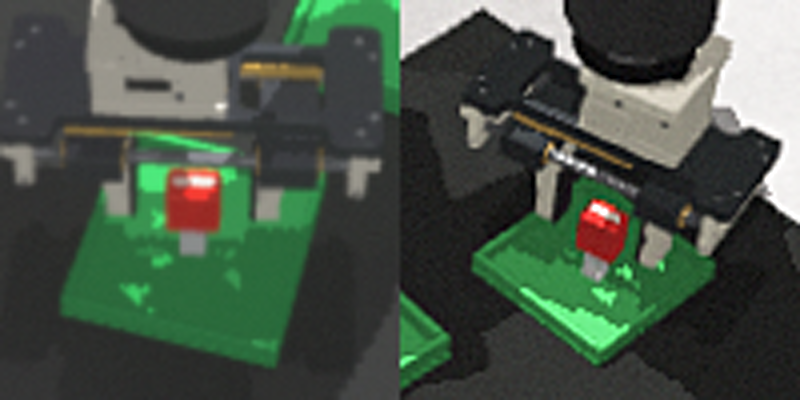

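The plug is standing freely on its pin in the tray. I'll retreat straight up.

Request:
{"op": "send_rows", "data": {"deltas": [{"dx":-10,"dy":0,"dz":0,"ax":0,"ay":0,"az":0,"fingers":0.7},{"dx":-30,"dy":0,"dz":0,"ax":0,"ay":0,"az":0,"fingers":0.7},{"dx":-50,"dy":0,"dz":0,"ax":0,"ay":0,"az":0,"fingers":0.7},{"dx":-60,"dy":0,"dz":0,"ax":0,"ay":0,"az":0,"fingers":0.7},{"dx":-40,"dy":0,"dz":0,"ax":0,"ay":0,"az":0,"fingers":0.7},{"dx":0,"dy":0,"dz":0,"ax":0,"ay":0,"az":0,"fingers":0.7},{"dx":0,"dy":0,"dz":0,"ax":0,"ay":0,"az":0,"fingers":0.7}]}}

```text
clock: 15.75
tool_pos: [0.4655, 0.3516, 0.2188]
orientation: [-64.4, 90.0, 128.7]
force: [-0.6, -0.4, 0.1]
opening: 0.0613
```

```bash
cat >> h.py <<'E'
GO=-0.029  # true grasp point along tool x from reported TCP
def plan2(grasp,R2,label=""):
    o,R,p=cur(); p2=np.array(grasp)-GO*R2[:,0]
    rv=Rn.from_matrix(R.T@R2).as_rotvec(degrees=True)
    print(label,"t=%.2f"%o["clock"],"turn(5deg)",(rv/5).round(3),"then shift",(R2.T@(p2-p)*1000).round(1),"| shift in old axes",(R.T@(p2-p)*1000).round(1))
E
python3 - <<'E'
from h import *
o,R,p=cur();print(o["joint_pos"].round(1),p)
for a in(90,-90): plan2(W((-50,-35,235)),tgtR(bdir(a)),a)
C=load(); a=C["side"]["image"][280:380,220:320]; b=C["scene"]["image"][80:180,300:400]
cv2.imwrite("pics/s10.png",cv2.resize(np.hstack([a,b]),None,fx=4,fy=4,interpolation=2))
E
```

```text
[ 56.2  11.7 -10.7  -0.  -67.6 -43.2] [0.46549615 0.35160252 0.21878167]
90 t=15.75 turn(5deg) [1.8008e+01 6.0000e-03 2.0000e-03] then shift [  12.8   39.2 -460.1] | shift in old axes [ 12.6 460.   39.5]
-90 t=15.75 turn(5deg) [-1.7992e+01 -2.0000e-03  6.0000e-03] then shift [ 12.8 -39.2 460.1] | shift in old axes [ 12.6 460.   39.5]
```

View pics/s10.png

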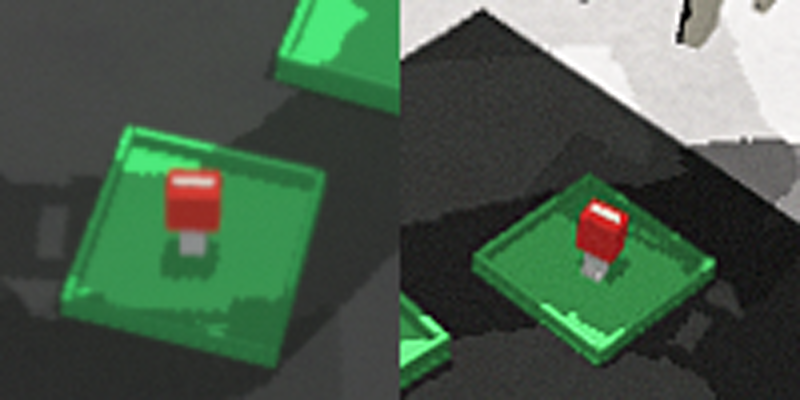

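The plug stands upright in the tray at side (268,330). Now I'll move over the flap handle with the jaws along the box's y.

Request:
{"op": "send_rows", "data": {"deltas": [{"dx":0,"dy":40,"dz":4,"ax":0,"ay":0,"az":0,"fingers":0.8},{"dx":0,"dy":55,"dz":5,"ax":0,"ay":0,"az":0,"fingers":0.8},{"dx":0,"dy":55,"dz":5,"ax":0,"ay":0,"az":0,"fingers":0.8},{"dx":0,"dy":55,"dz":5,"ax":0,"ay":0,"az":0,"fingers":0.8},{"dx":0,"dy":55,"dz":5,"ax":0,"ay":0,"az":0,"fingers":0.8},{"dx":0,"dy":55,"dz":5,"ax":0,"ay":0,"az":0,"fingers":0.8},{"dx":0,"dy":55,"dz":5,"ax":0,"ay":0,"az":0,"fingers":0.8},{"dx":0,"dy":50,"dz":5,"ax":0,"ay":0,"az":0,"fingers":0.8},{"dx":0,"dy":40,"dz":0,"ax":0,"ay":0,"az":0,"fingers":0.8}]}}

```text
clock: 16.98
tool_pos: [0.5314, -0.1071, 0.2176]
orientation: [-5.4, 89.9, -172.4]
force: [-0.4, 0.0, 0.3]
opening: 0.0701
```

Request:
{"op": "send_rows", "data": {"deltas": [{"dx":0,"dy":0,"dz":0,"ax":2,"ay":0,"az":0,"fingers":0.8},{"dx":0,"dy":0,"dz":0,"ax":2,"ay":0,"az":0,"fingers":0.8},{"dx":0,"dy":0,"dz":0,"ax":2,"ay":0,"az":0,"fingers":0.8},{"dx":0,"dy":0,"dz":0,"ax":2,"ay":0,"az":0,"fingers":0.8},{"dx":0,"dy":0,"dz":0,"ax":2,"ay":0,"az":0,"fingers":0.8},{"dx":0,"dy":0,"dz":0,"ax":2,"ay":0,"az":0,"fingers":0.8},{"dx":0,"dy":0,"dz":0,"ax":2,"ay":0,"az":0,"fingers":0.8},{"dx":0,"dy":0,"dz":0,"ax":2,"ay":0,"az":0,"fingers":0.8},{"dx":0,"dy":0,"dz":0,"ax":2,"ay":0,"az":0,"fingers":0.8},{"dx":0,"dy":0,"dz":0,"ax":0,"ay":0,"az":0,"fingers":0.8},{"dx":0,"dy":0,"dz":0,"ax":0,"ay":0,"az":0,"fingers":0.8}]}}

```text
clock: 18.35
tool_pos: [0.5318, -0.105, 0.2182]
orientation: [84.7, 89.9, -172.0]
force: [0.4, 0.7, 0.1]
opening: 0.0705
```

Run:
```python
from h import *
from plant import ctrl
plan2(W((-50,-35,135)),tgtR(bdir(90)))
o=ctrl.get_obs(); s=wristcam(ctrl.snapshot("wrist"),o); cv2.imwrite("pics/w11.png",s["image"]); pickle.dump(s,open("w11.pkl","wb"))
print(proj(s,[W((-50,-15,135)),W((-50,-55,135))]), o["joint_pos"].round(1))
```

```text
t=18.35 turn(5deg) [ 0.054  0.001 -0.014] then shift [112.2   0.8  -0.2] | shift in old axes [112.2   0.7  -0.2]
[[307.8062237  203.94569373]
 [257.00700204 203.69070533]] [  9.5   7.8 -15.6  -0.  -66.6 -86.2]
```

View pics/w11.png

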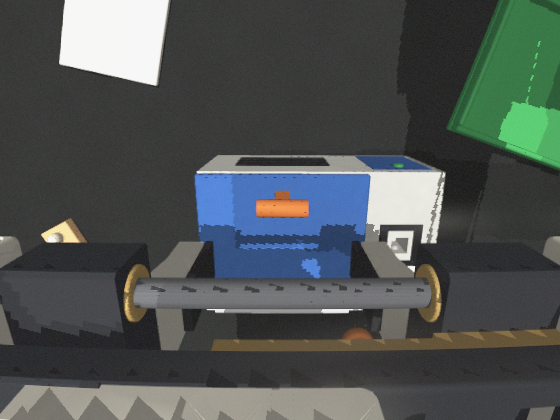

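Request:
{"op": "send_rows", "data": {"deltas": [{"dx":40,"dy":-1.2,"dz":0,"ax":0.05,"ay":0,"az":0,"fingers":0.8},{"dx":40,"dy":0,"dz":0,"ax":0,"ay":0,"az":0,"fingers":0.8},{"dx":18,"dy":0,"dz":0,"ax":0,"ay":0,"az":0,"fingers":0.8},{"dx":8,"dy":0,"dz":0,"ax":0,"ay":0,"az":0,"fingers":0.8},{"dx":0,"dy":0,"dz":0,"ax":0,"ay":0,"az":0,"fingers":0.8},{"dx":0,"dy":0,"dz":0,"ax":0,"ay":0,"az":0,"fingers":0.8}]}}

```text
clock: 19.15
tool_pos: [0.534, -0.1047, 0.1137]
orientation: [-100.9, 89.9, 2.0]
force: [-0.2, -0.2, 0.7]
opening: 0.0702
```

Run:
```python
from h import *
from plant import ctrl
plan2(W((-48,-35,141)),tgtR(bdir(90)))
o=ctrl.get_obs(); s=ctrl.snapshot("wrist"); cv2.imwrite("pics/w12.png",s["image"])
C=load(); crop(C["scene"]["image"],180,160,310,290,4,"s12.png")
print(o["force"])
```

```text
t=19.15 turn(5deg) [-0.034 -0.003  0.018] then shift [ 1.7  0.9 -0.1] | shift in old axes [ 1.7  0.9 -0.1]
[-0.232079   -0.17946664  0.69408607]
```

View pics/w12.png

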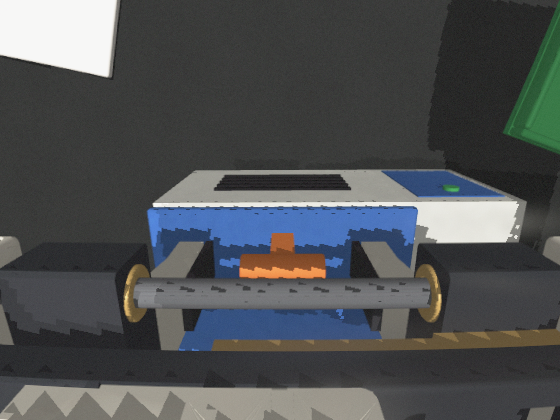

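View pics/s12.png

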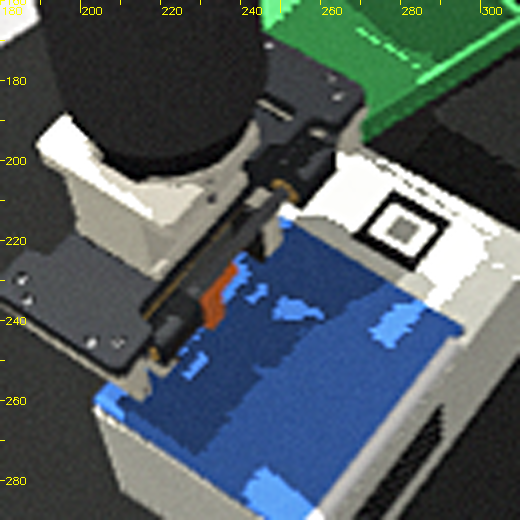

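The handle bar sits between the fingers at wrist (282,266). Closing on it.

Request:
{"op": "send_rows", "data": {"deltas": [{"dx":0,"dy":0,"dz":0,"ax":0,"ay":0,"az":0,"fingers":0},{"dx":0,"dy":0,"dz":0,"ax":0,"ay":0,"az":0,"fingers":0},{"dx":0,"dy":0,"dz":0,"ax":0,"ay":0,"az":0,"fingers":0},{"dx":0,"dy":0,"dz":0,"ax":0,"ay":0,"az":0,"fingers":0},{"dx":0,"dy":0,"dz":0,"ax":0,"ay":0,"az":0,"fingers":0}]}}

```text
clock: 19.92
tool_pos: [0.5333, -0.1048, 0.1128]
orientation: [147.6, 90.0, -109.6]
force: [-0.1, -0.5, 0.8]
opening: 0.0396
```

```bash
cat > arc.py <<'E'
from h import *
o,R,p=cur()
g=p+GO*R[:,0]; q=qbox(); hz=W((65,-35,100)); bx=bdir(0)
# start angle from current grasp pos relative to hinge
v=g-hz; a0=np.degrees(np.arctan2(v[2],v@bx)); r=np.hypot(v[2],v@bx)
print("open",o["opening"],"force",o["force"].round(1),"polar ang",a0.round(2),"r",r.round(4),"lateral",(v@bdir(90)).round(4))
E
python3 arc.py
```

```text
open 0.03958786844800486 force [-0.1 -0.5  0.8] polar ang 159.67 r 0.1202 lateral 0.0002
```

Run:
```python
import numpy as np
ph=np.radians(np.linspace(161,47.5,25)); x=.1202*np.cos(ph)*1000; z=.1202*np.sin(ph)*1000
for i in range(24): print(i,"dx %.1f dy %.1f"%(-(z[i+1]-z[i]),-(x[i+1]-x[i])))
```

```text
0 dx -9.2 dy -3.6
1 dx -8.9 dy -4.4
2 dx -8.5 dy -5.1
3 dx -8.1 dy -5.8
4 dx -7.6 dy -6.4
5 dx -7.0 dy -7.0
6 dx -6.4 dy -7.6
7 dx -5.8 dy -8.1
8 dx -5.1 dy -8.5
9 dx -4.4 dy -8.9
10 dx -3.6 dy -9.2
11 dx -2.8 dy -9.5
12 dx -2.0 dy -9.7
13 dx -1.2 dy -9.8
14 dx -0.4 dy -9.9
15 dx 0.4 dy -9.9
16 dx 1.2 dy -9.8
17 dx 2.0 dy -9.7
18 dx 2.8 dy -9.5
19 dx 3.6 dy -9.2
20 dx 4.3 dy -8.9
21 dx 5.1 dy -8.5
22 dx 5.7 dy -8.1
23 dx 6.4 dy -7.6
```

Request:
{"op": "send_rows", "data": {"deltas": [{"dx":-9.2,"dy":-3.6,"dz":0,"ax":0,"ay":0,"az":0,"fingers":0},{"dx":-8.9,"dy":-4.4,"dz":0,"ax":0,"ay":0,"az":0,"fingers":0},{"dx":-8.5,"dy":-5.1,"dz":0,"ax":0,"ay":0,"az":0,"fingers":0},{"dx":-8.1,"dy":-5.8,"dz":0,"ax":0,"ay":0,"az":0,"fingers":0},{"dx":-7.6,"dy":-6.4,"dz":0,"ax":0,"ay":0,"az":0,"fingers":0},{"dx":-7,"dy":-7,"dz":0,"ax":0,"ay":0,"az":0,"fingers":0}]}}

```text
clock: 20.68
tool_pos: [0.5648, -0.0974, 0.1623]
orientation: [67.7, 90.0, 170.5]
force: [0.9, -0.5, -6.0]
opening: 0.0398
```

Run:
```python
exec(open("arc.py").read())
C=load(); crop(C["scene"]["image"],180,130,330,280,4,"s13.png")
```

```text
open 0.039776651191351355 force [ 0.9 -0.5 -6. ] polar ang 131.34 r 0.1216 lateral 0.0002
```

View pics/s13.png

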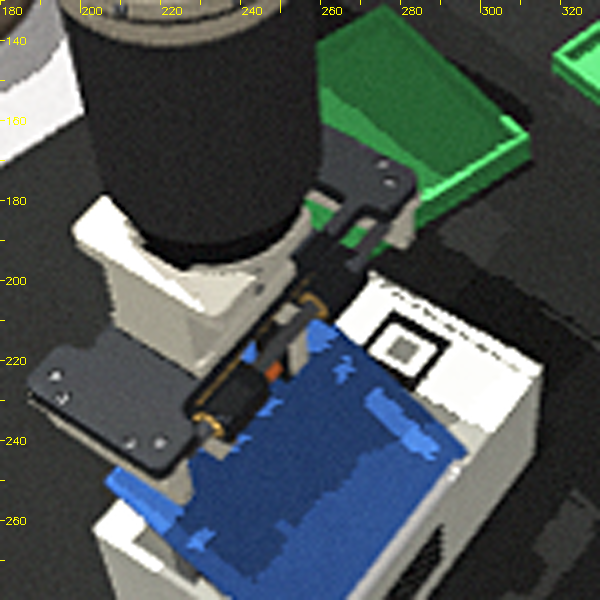

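The flap is swinging with the handle, with 6 N of force. On along the arc.

Request:
{"op": "send_rows", "data": {"deltas": [{"dx":-6.4,"dy":-7.6,"dz":0,"ax":0,"ay":0,"az":0,"fingers":0},{"dx":-5.8,"dy":-8.1,"dz":0,"ax":0,"ay":0,"az":0,"fingers":0},{"dx":-5.1,"dy":-8.5,"dz":0,"ax":0,"ay":0,"az":0,"fingers":0},{"dx":-4.4,"dy":-8.9,"dz":0,"ax":0,"ay":0,"az":0,"fingers":0},{"dx":-3.6,"dy":-9.2,"dz":0,"ax":0,"ay":0,"az":0,"fingers":0},{"dx":-2.8,"dy":-9.5,"dz":0,"ax":0,"ay":0,"az":0,"fingers":0}]}}

```text
clock: 21.52
tool_pos: [0.6158, -0.0856, 0.1905]
orientation: [0.2, 90.0, 103.1]
force: [-3.8, 3.3, -1.3]
opening: 0.0396
```

Request:
{"op": "send_rows", "data": {"deltas": [{"dx":-2,"dy":-9.7,"dz":0,"ax":0,"ay":0,"az":0,"fingers":0},{"dx":-1.2,"dy":-9.8,"dz":0,"ax":0,"ay":0,"az":0,"fingers":0},{"dx":-0.4,"dy":-9.9,"dz":0,"ax":0,"ay":0,"az":0,"fingers":0},{"dx":0.4,"dy":-9.9,"dz":0,"ax":0,"ay":0,"az":0,"fingers":0},{"dx":1.2,"dy":-9.8,"dz":0,"ax":0,"ay":0,"az":0,"fingers":0},{"dx":2,"dy":-9.7,"dz":0,"ax":0,"ay":0,"az":0,"fingers":0}]}}

```text
clock: 22.28
tool_pos: [0.6737, -0.0722, 0.1908]
orientation: [-77.2, 89.9, 25.7]
force: [-4.2, 4.3, 0.5]
opening: 0.0396
```

Run:
```python
exec(open("arc.py").read())
C=load(); crop(C["scene"]["image"],180,110,340,260,4,"s14.png"); crop(C["side"]["image"],180,60,330,240,4,"s14b.png")
```

```text
open 0.03960762324669198 force [-4.2  4.3  0.5] polar ang 75.34 r 0.1239 lateral 0.0002
```

View pics/s14.png

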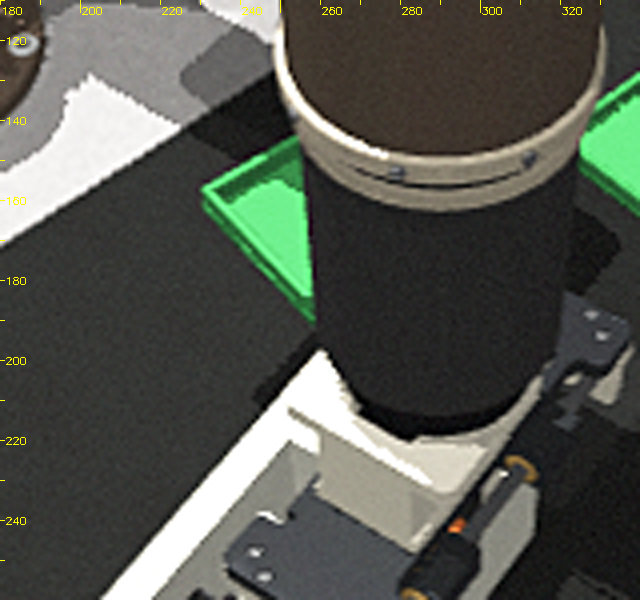

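View pics/s14b.png

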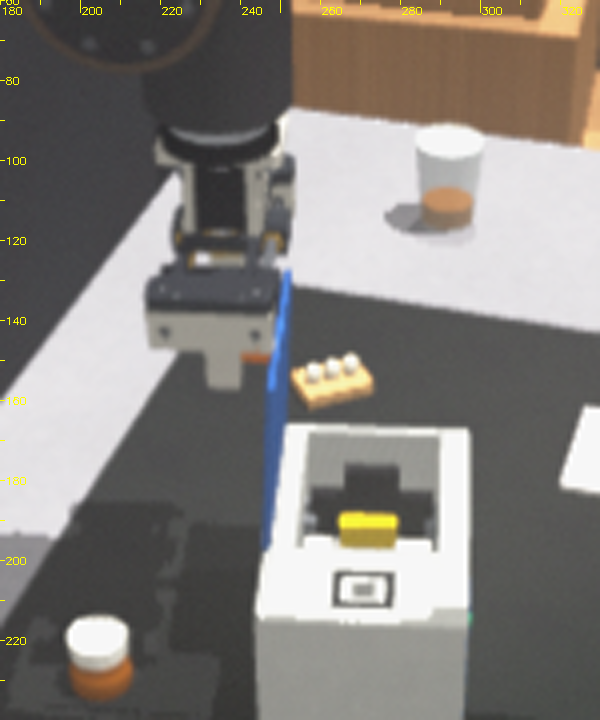

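```bash
cat > ov.py <<'E'
from h import *
import sys
th=float(sys.argv[1]); out=sys.argv[2]
C=load(); D=C["side"]; o,R,p=cur()
x0,y0,x1,y1,k=180,60,330,240,4
crop(D["image"],x0,y0,x1,y1,k,out); im=cv2.imread("pics/"+out)
def dr(P,c):
    u=(proj(D,P)-[x0,y0])*k; cv2.polylines(im,[u.astype(np.int32)],True,c,1)
for d in(-.076,):
    dr(np.array([p+d*R[:,0]+a*.039*R[:,1]+b*.0965*R[:,2] for a,b in((-1,-1),(1,-1),(1,1),(-1,1))]),(0,0,255))
t=np.radians(th)
def F(l,h,y): return W((65-l*1000*np.cos(t)+h*1000*np.sin(t),y,100+l*1000*np.sin(t)+h*1000*np.cos(t)))
dr(np.array([F(0,0,40),F(.135,0,40),F(.135,0,-110),F(0,0,-110)]),(0,255,0))
u=(proj(D,[F(.115,.035,-15),F(.115,.035,-55)])-[x0,y0])*k; cv2.line(im,tuple(int(i) for i in u[0]),tuple(int(i) for i in u[1]),(255,0,255),1)
cv2.imwrite("pics/"+out,im)
E
python3 ov.py 88 ov1.png
```

```text
(no output)
```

View pics/ov1.png

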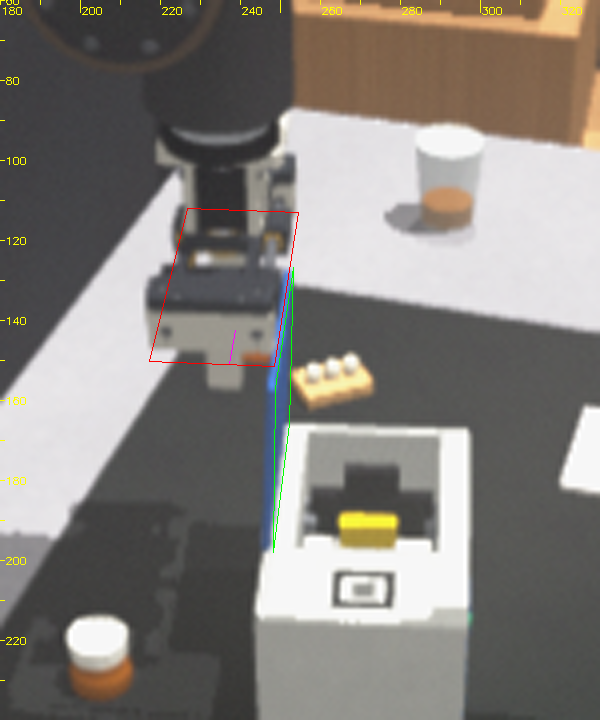

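The overlay shows the gripper body about 27 mm above the flap's edge and the flap upright. On to the stop.

Request:
{"op": "send_rows", "data": {"deltas": [{"dx":2.8,"dy":-9.5,"dz":0,"ax":0,"ay":0,"az":0,"fingers":0},{"dx":3.6,"dy":-9.2,"dz":0,"ax":0,"ay":0,"az":0,"fingers":0},{"dx":4.3,"dy":-8.9,"dz":0,"ax":0,"ay":0,"az":0,"fingers":0},{"dx":5.1,"dy":-8.5,"dz":0,"ax":0,"ay":0,"az":0,"fingers":0}]}}

```text
clock: 22.98
tool_pos: [0.7093, -0.0639, 0.1755]
orientation: [-86.1, 89.8, 16.8]
force: [-2.3, 6.0, 3.5]
opening: 0.0398
```

Request:
{"op": "send_rows", "data": {"deltas": [{"dx":3,"dy":-4.2,"dz":0,"ax":0,"ay":0,"az":0,"fingers":0},{"dx":0,"dy":0,"dz":0,"ax":0,"ay":0,"az":0,"fingers":0}]}}

```text
clock: 23.22
tool_pos: [0.7139, -0.0628, 0.1723]
orientation: [-89.6, 89.8, 13.2]
force: [-0.8, 6.8, 2.1]
opening: 0.0395
```

```bash
python3 arc.py;python3 ov.py 112 ov2.png
```

```text
open 0.03954305453549574 force [-0.8  6.8  2.1] polar ang 54.37 r 0.1246 lateral 0.0003
```

View pics/ov2.png

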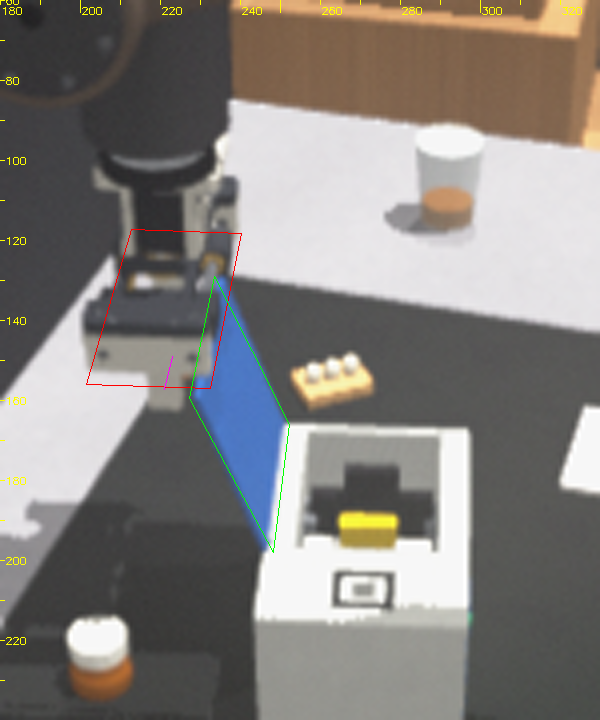

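About 5–6° remain; small steps until the stop is felt.

Request:
{"op": "send_rows", "data": {"deltas": [{"dx":2.5,"dy":-3.2,"dz":0,"ax":0,"ay":0,"az":0,"fingers":0},{"dx":2.5,"dy":-3.2,"dz":0,"ax":0,"ay":0,"az":0,"fingers":0},{"dx":0,"dy":0,"dz":0,"ax":0,"ay":0,"az":0,"fingers":0}]}}

```text
clock: 23.7
tool_pos: [0.7201, -0.0614, 0.1676]
orientation: [-89.6, 89.8, 13.3]
force: [-1.1, 6.5, 1.9]
opening: 0.0398
```

Request:
{"op": "send_rows", "data": {"deltas": [{"dx":2.5,"dy":-3,"dz":0,"ax":0,"ay":0,"az":0,"fingers":0},{"dx":0,"dy":0,"dz":0,"ax":0,"ay":0,"az":0,"fingers":0}]}}

```text
clock: 23.95
tool_pos: [0.723, -0.0607, 0.1651]
orientation: [-89.3, 89.8, 13.6]
force: [-0.7, 5.3, 3.1]
opening: 0.0394
```

Request:
{"op": "send_rows", "data": {"deltas": [{"dx":1.6,"dy":-1.8,"dz":0,"ax":0,"ay":0,"az":0,"fingers":0},{"dx":0,"dy":0,"dz":0,"ax":0,"ay":0,"az":0,"fingers":0}]}}

```text
clock: 24.2
tool_pos: [0.7247, -0.0603, 0.1637]
orientation: [-89.0, 89.8, 13.9]
force: [-1.3, 6.4, 3.4]
opening: 0.0398
```

```bash
python3 arc.py;python3 ov.py 114.6 ov3.png
```

```text
open 0.039764928597155136 force [-1.3  6.4  3.4] polar ang 47.93 r 0.1248 lateral 0.0003
```

View pics/ov3.png

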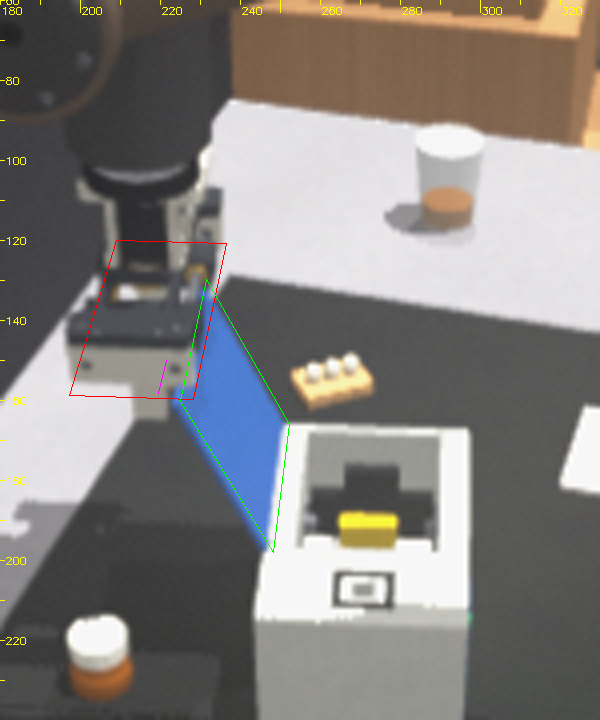

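Request:
{"op": "send_rows", "data": {"deltas": [{"dx":1.6,"dy":-1.6,"dz":0,"ax":0,"ay":0,"az":0,"fingers":0},{"dx":0,"dy":0,"dz":0,"ax":0,"ay":0,"az":0,"fingers":0}]}}

```text
clock: 24.55
tool_pos: [0.7248, -0.0604, 0.1634]
orientation: [-94.9, 89.9, 8.0]
force: [-8.5, 6.8, 11.8]
opening: 0.0396
```

Request:
{"op": "send_rows", "data": {"deltas": [{"dx":1.6,"dy":-1.6,"dz":0,"ax":0,"ay":0,"az":0,"fingers":0},{"dx":0,"dy":0,"dz":0,"ax":0,"ay":0,"az":0,"fingers":0}]}}

```text
clock: 24.8
tool_pos: [0.7251, -0.0604, 0.1632]
orientation: [-142.4, 90.0, -39.5]
force: [-15.9, 7.0, 21.1]
opening: 0.0396
```

Request:
{"op": "send_rows", "data": {"deltas": [{"dx":1.6,"dy":-1.6,"dz":0,"ax":0,"ay":0,"az":0,"fingers":0},{"dx":0,"dy":0,"dz":0,"ax":0,"ay":0,"az":0,"fingers":0}]}}

```text
clock: 25.05
tool_pos: [0.7253, -0.0603, 0.1629]
orientation: [110.7, 89.9, -146.4]
force: [-23.4, 7.8, 29.5]
opening: 0.0394
```

At the stop: the position is frozen while the force rises. I'll relieve the push, release and rise.

Request:
{"op": "send_rows", "data": {"deltas": [{"dx":-3,"dy":3,"dz":0,"ax":0,"ay":0,"az":0,"fingers":0},{"dx":0,"dy":0,"dz":0,"ax":0,"ay":0,"az":0,"fingers":0},{"dx":0,"dy":0,"dz":0,"ax":0,"ay":0,"az":0,"fingers":0.8},{"dx":0,"dy":0,"dz":0,"ax":0,"ay":0,"az":0,"fingers":0.8},{"dx":0,"dy":0,"dz":0,"ax":0,"ay":0,"az":0,"fingers":0.8},{"dx":0,"dy":0,"dz":0,"ax":0,"ay":0,"az":0,"fingers":0.8},{"dx":-15,"dy":0,"dz":0,"ax":0,"ay":0,"az":0,"fingers":0.8},{"dx":-30,"dy":0,"dz":0,"ax":0,"ay":0,"az":0,"fingers":0.8},{"dx":-40,"dy":0,"dz":0,"ax":0,"ay":0,"az":0,"fingers":0.8},{"dx":-40,"dy":0,"dz":0,"ax":0,"ay":0,"az":0,"fingers":0.8},{"dx":0,"dy":0,"dz":0,"ax":0,"ay":0,"az":0,"fingers":0.8}]}}

```text
clock: 26.42
tool_pos: [0.7264, -0.0615, 0.2914]
orientation: [-103.3, 89.5, -0.4]
force: [0.2, -0.1, -0.9]
opening: 0.0701
```

```bash
python3 arc.py;python3 ov.py 114.6 ov4.png
python3 - <<'E'
from h import *
plan2(W((0,-5,200)),tgtR(bdir(90)))
plan2(W((0,-65,200)),tgtR(bdir(90)))
E
```

```text
open 0.07007576948947118 force [ 0.2 -0.1 -0.9] polar ang 68.93 r 0.2362 lateral -0.0012
 t=26.52 turn(5deg) [-0.041  0.001  0.021] then shift [115.7 148.6  30.5] | shift in old axes [115.5 148.9  29.9]
 t=26.52 turn(5deg) [-0.041  0.001  0.021] then shift [115.7 148.6 -29.5] | shift in old axes [115.4 148.7 -30.1]
```

View pics/ov4.png

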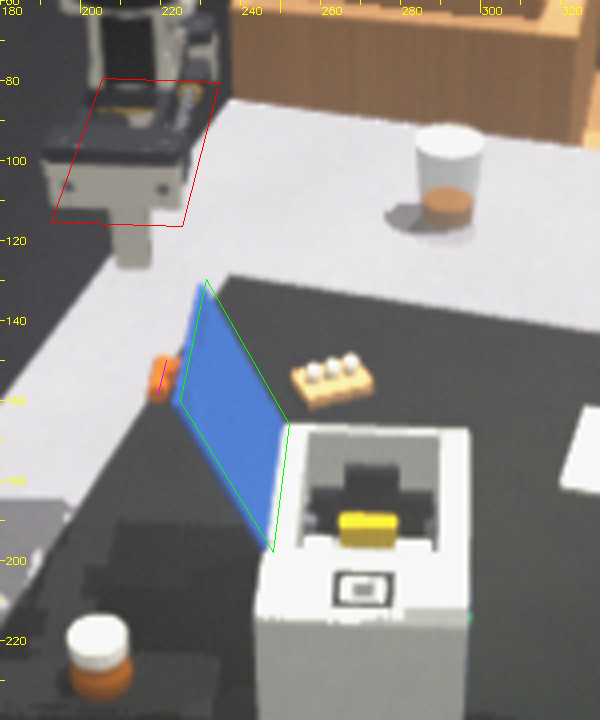

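The flap stays at the 2.0 rad overlay. The yellow tab is in the slot nearer the socket (y = -5), at side (272,190), and the black cassette's tab is behind it at about (272,180). I'll move above the yellow tab and look down.

Request:
{"op": "send_rows", "data": {"deltas": [{"dx":0,"dy":40,"dz":8,"ax":0,"ay":0,"az":0,"fingers":0.27},{"dx":0,"dy":45,"dz":9,"ax":0,"ay":0,"az":0,"fingers":0.27},{"dx":0,"dy":40,"dz":8,"ax":0,"ay":0,"az":0,"fingers":0.27},{"dx":0,"dy":23,"dz":5,"ax":0,"ay":0,"az":0,"fingers":0.27},{"dx":40,"dy":0,"dz":0,"ax":0,"ay":0,"az":0,"fingers":0.27},{"dx":20,"dy":0,"dz":0,"ax":0,"ay":0,"az":0,"fingers":0.27},{"dx":0,"dy":0,"dz":0,"ax":0,"ay":0,"az":0,"fingers":0.27},{"dx":0,"dy":0,"dz":0,"ax":0,"ay":0,"az":0,"fingers":0.27}]}}

```text
clock: 27.52
tool_pos: [0.5739, -0.0649, 0.226]
orientation: [-160.0, 90.0, -57.2]
force: [-0.8, -0.5, 0.5]
opening: 0.0232
```

Run:
```python
from h import *
from plant import ctrl
plan2(W((0,-5,95)),tgtR(bdir(90)))
o=ctrl.get_obs(); s=wristcam(ctrl.snapshot("wrist"),o); cv2.imwrite("pics/w15.png",s["image"]); pickle.dump(s,open("w15.pkl","wb"))
print(o["opening"],proj(s,[W((x,y,96)) for x in(-20,20) for y in(-11,1)]))
C=load();crop(C["scene"]["image"],180,120,340,320,3,"s15.png")
```

```text
t=27.52 turn(5deg) [-0.039 -0.005  0.002] then shift [160.    0.9   0.2] | shift in old axes [160.    0.9   0.2]
0.023219597005324284 [[276.11925197 167.6303727 ]
 [289.39186233 167.59649752]
 [276.43169571 209.82126802]
 [289.23976878 209.78854776]]
```

View pics/w15.png

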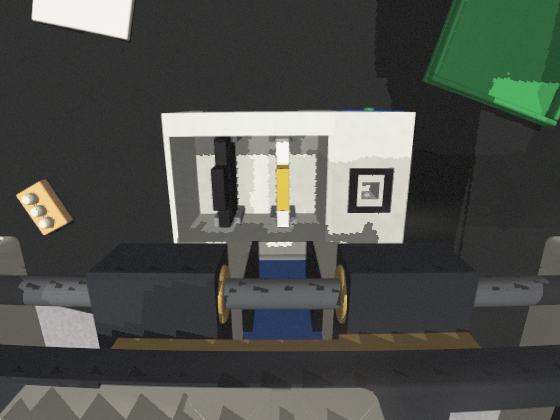

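View pics/s15.png

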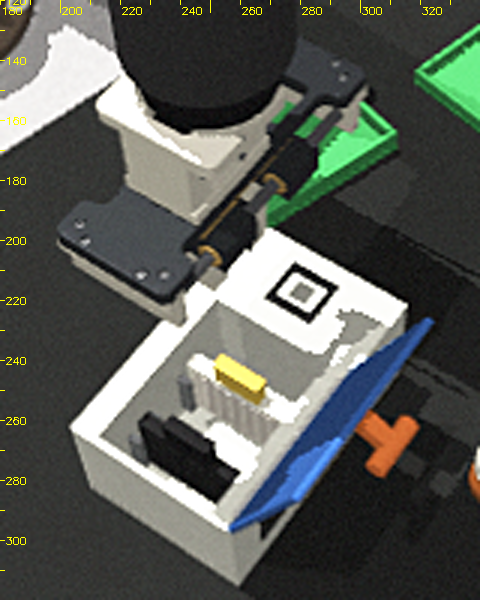

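In the wrist view the yellow tab spans (277–289, 166–210), within 1 px of the prediction. The black cassette is at (222,182), to be left alone. Descending.

Request:
{"op": "send_rows", "data": {"deltas": [{"dx":40,"dy":0.9,"dz":0.2,"ax":0,"ay":0,"az":0,"fingers":0.27},{"dx":40,"dy":0,"dz":0,"ax":0,"ay":0,"az":0,"fingers":0.27},{"dx":25,"dy":0,"dz":0,"ax":0,"ay":0,"az":0,"fingers":0.27},{"dx":15,"dy":0,"dz":0,"ax":0,"ay":0,"az":0,"fingers":0.27},{"dx":10,"dy":0,"dz":0,"ax":0,"ay":0,"az":0,"fingers":0.27},{"dx":0,"dy":0,"dz":0,"ax":0,"ay":0,"az":0,"fingers":0.27}]}}

```text
clock: 28.42
tool_pos: [0.5727, -0.0648, 0.0955]
orientation: [102.7, 90.0, -154.4]
force: [-1.0, -0.1, -0.0]
opening: 0.0239
```

Run:
```python
from h import *
from plant import ctrl
plan2(W((0,-5,97)),tgtR(bdir(90)))
o=ctrl.get_obs(); s=ctrl.snapshot("wrist"); crop(s["image"],150,100,420,300,3,"w16.png"); print(o["force"])
```

```text
t=28.43 turn(5deg) [-0.04  -0.001 -0.003] then shift [27.5 -0.3 -0.2] | shift in old axes [27.5 -0.3 -0.2]
[-0.97629821 -0.1230192  -0.03101914]
```

View pics/w16.png

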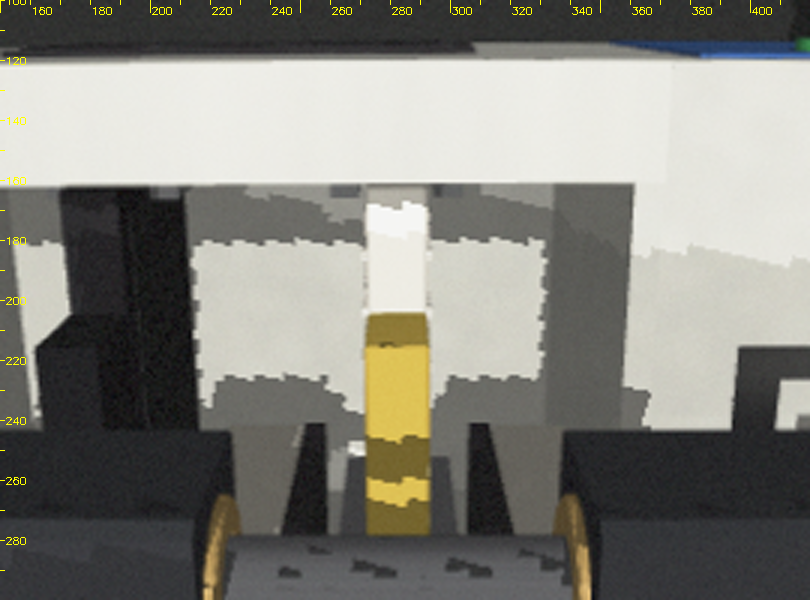

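The fingers straddle the tab symmetrically. The last 26 mm down, then close.

Request:
{"op": "send_rows", "data": {"deltas": [{"dx":12,"dy":0,"dz":0,"ax":0,"ay":0,"az":0,"fingers":0.27},{"dx":9,"dy":0,"dz":0,"ax":0,"ay":0,"az":0,"fingers":0.27},{"dx":5,"dy":0,"dz":0,"ax":0,"ay":0,"az":0,"fingers":0.27},{"dx":0,"dy":0,"dz":0,"ax":0,"ay":0,"az":0,"fingers":0.27}]}}

```text
clock: 28.98
tool_pos: [0.5723, -0.0649, 0.0689]
orientation: [89.3, 89.9, -167.9]
force: [-0.3, 0.2, -0.5]
opening: 0.0238
```

Request:
{"op": "send_rows", "data": {"deltas": [{"dx":0,"dy":0,"dz":0,"ax":0,"ay":0,"az":0,"fingers":0},{"dx":0,"dy":0,"dz":0,"ax":0,"ay":0,"az":0,"fingers":0},{"dx":0,"dy":0,"dz":0,"ax":0,"ay":0,"az":0,"fingers":0},{"dx":0,"dy":0,"dz":0,"ax":0,"ay":0,"az":0,"fingers":0}]}}

```text
clock: 29.48
tool_pos: [0.5729, -0.0648, 0.0697]
orientation: [-98.6, 90.0, 4.3]
force: [-0.4, -0.1, 1.5]
opening: 0.0115
```

Gripped at 11.5 mm, the tab's width. Lifting straight up.

Request:
{"op": "send_rows", "data": {"deltas": [{"dx":-6,"dy":0,"dz":0,"ax":0,"ay":0,"az":0,"fingers":0},{"dx":-10,"dy":0,"dz":0,"ax":0,"ay":0,"az":0,"fingers":0},{"dx":-14,"dy":0,"dz":0,"ax":0,"ay":0,"az":0,"fingers":0},{"dx":-20,"dy":0,"dz":0,"ax":0,"ay":0,"az":0,"fingers":0},{"dx":-20,"dy":0,"dz":0,"ax":0,"ay":0,"az":0,"fingers":0},{"dx":-20,"dy":0,"dz":0,"ax":0,"ay":0,"az":0,"fingers":0},{"dx":-30,"dy":0,"dz":0,"ax":0,"ay":0,"az":0,"fingers":0},{"dx":-30,"dy":0,"dz":0,"ax":0,"ay":0,"az":0,"fingers":0},{"dx":-25,"dy":0,"dz":0,"ax":0,"ay":0,"az":0,"fingers":0},{"dx":0,"dy":0,"dz":0,"ax":0,"ay":0,"az":0,"fingers":0}]}}

```text
clock: 30.72
tool_pos: [0.5738, -0.0648, 0.2478]
orientation: [-96.6, 89.7, 6.2]
force: [0.7, -0.5, -1.0]
opening: 0.0116
```

Run:
```python
from h import *
C=load();crop(C["scene"]["image"],150,120,340,320,3,"s17.png");crop(C["side"]["image"],180,60,340,240,4,"s17b.png")
o,R,p=cur();print(o["opening"],o["force"])
D=C["side"];S=C["scene"]
plan2(np.array([.4175,-.3166,p[2]-GO]),R)
for n in C: print(n,proj(C[n],[p+np.array([0,0,0.0])]))
```

```text
0.011971296026488278 [ 0.1214101   0.57032138 -1.1665045 ]
 t=30.82 turn(5deg) [0. 0. 0.] then shift [-2.000e-01  2.069e+02 -2.112e+02] | shift in old axes [-2.000e-01  2.069e+02 -2.112e+02]
scene [[254.71719603 203.23924235]]
side [[273.46192345 145.07236898]]
```

View pics/s17.png

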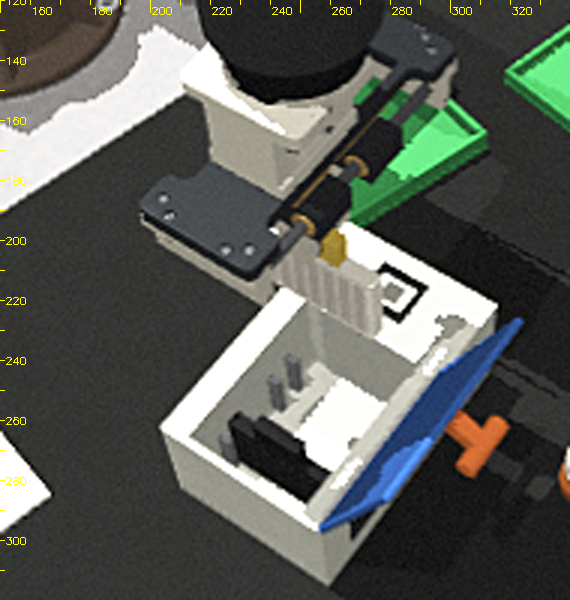

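View pics/s17b.png

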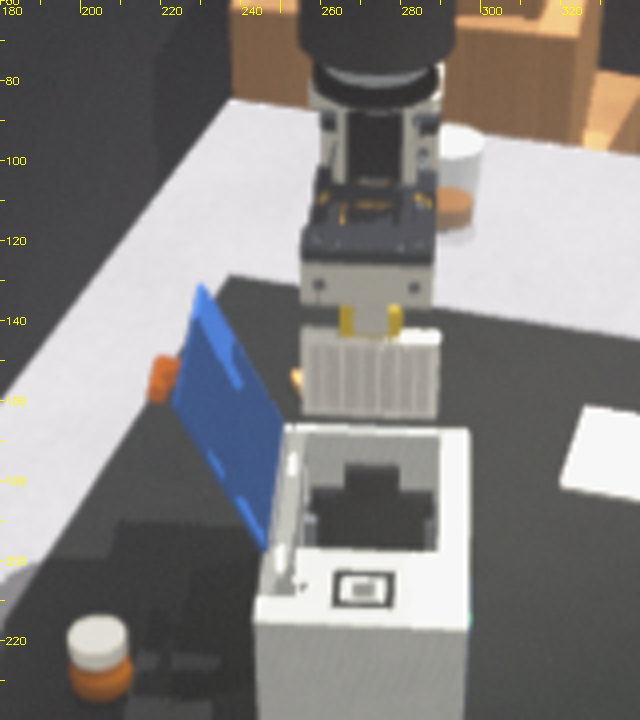

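The cassette is clear of the box, upright, and the black one is still in its slot. Next, over the tile.

Request:
{"op": "send_rows", "data": {"deltas": [{"dx":0,"dy":15,"dz":-15,"ax":0,"ay":0,"az":0,"fingers":0},{"dx":0,"dy":27,"dz":-28,"ax":0,"ay":0,"az":0,"fingers":0},{"dx":0,"dy":30,"dz":-31,"ax":0,"ay":0,"az":0,"fingers":0},{"dx":0,"dy":30,"dz":-31,"ax":0,"ay":0,"az":0,"fingers":0},{"dx":0,"dy":30,"dz":-31,"ax":0,"ay":0,"az":0,"fingers":0},{"dx":0,"dy":30,"dz":-31,"ax":0,"ay":0,"az":0,"fingers":0},{"dx":0,"dy":25,"dz":-25,"ax":0,"ay":0,"az":0,"fingers":0},{"dx":0,"dy":20,"dz":-19,"ax":0,"ay":0,"az":0,"fingers":0},{"dx":0,"dy":0,"dz":0,"ax":0,"ay":0,"az":0,"fingers":0},{"dx":0,"dy":0,"dz":0,"ax":0,"ay":0,"az":0,"fingers":0}]}}

```text
clock: 32.08
tool_pos: [0.417, -0.3166, 0.244]
orientation: [49.4, 89.9, 152.2]
force: [0.0, -0.4, -1.0]
opening: 0.0116
```

Run:
```python
from h import *
from plant import ctrl
C=load();cv2.imwrite("pics/e_scene.png",C["scene"]["image"]);cv2.imwrite("pics/e_side.png",C["side"]["image"])
crop(C["side"]["image"],290,90,420,220,5,"e_side2.png"); crop(C["scene"]["image"],60,180,200,330,4,"e_sc2.png")
o,R,p=cur();print(o["opening"],o["force"],p)
c0=pickle.load(open("c0.pkl","rb"));crop(c0["side"]["image"],310,155,370,195,10,"tile_side.png")
```

```text
0.011290459674433047 [-0.30231949 -0.04458601 -0.91043229] [ 0.41767115 -0.31615974  0.24420744]
```

View pics/e_scene.png

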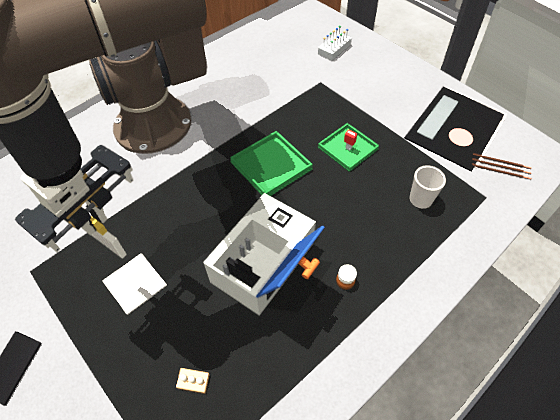

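View pics/e_side.png

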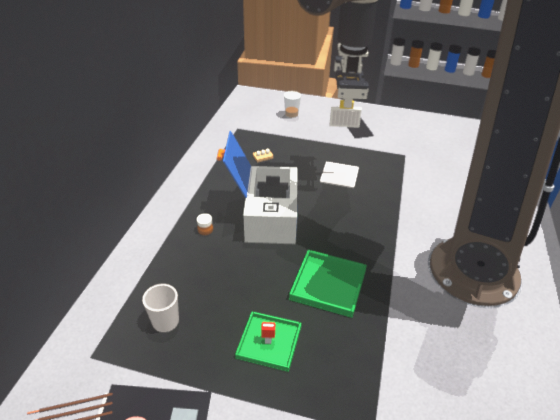

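View pics/e_side2.png

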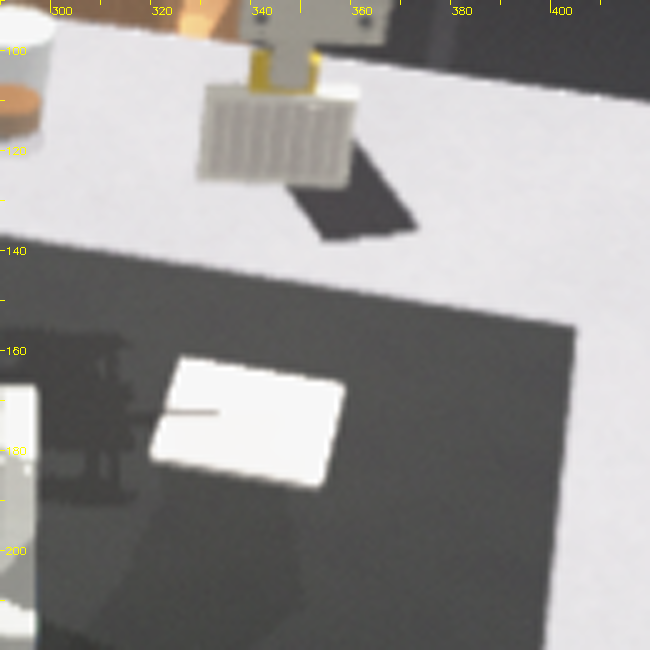

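View pics/e_sc2.png

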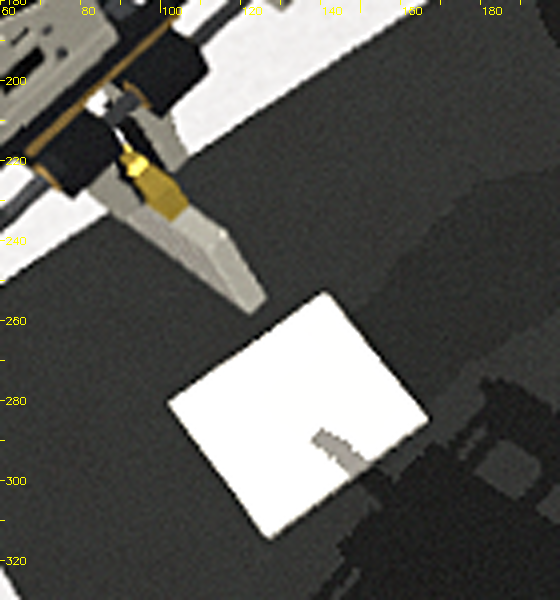

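View pics/tile_side.png

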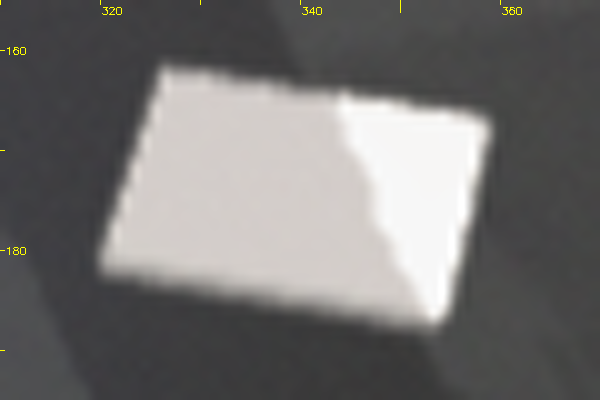

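Run:
```python
from h import *
c0=pickle.load(open("c0.pkl","rb"));D=c0["side"]
P=np.array([atz(D,(310+a/10,155+b/10),.008) for a,b in((162,66),(490,120),(440,325),(100,272))]);print("tile side",P.mean(0),np.linalg.norm(np.roll(P,1,0)-P,axis=1))
o,R,p=cur()
for x in(-.045,.045):
    X=p+x*R[:,1]+np.array([0,0,-.0577]); print(X.round(3),proj(D,X),proj(c0["scene"],X))
```

```text
tile side [ 0.41444901 -0.31114723  0.008     ] [0.11815347 0.11100818 0.11528874 0.10843614]
[ 0.462 -0.306  0.186] [[329.8716486  125.17689574]] [[124.38820825 255.72128693]]
[ 0.374 -0.326  0.187] [[359.56388503 126.25727397]] [[ 93.89881103 232.96261207]]
```

The lower edge projects to within about 1–2 px (3 px worst in the scene view) of where it's seen. That puts it about 18 cm above the tile and within a few mm of centre. All the other items look undisturbed, so I'll hand in.

```bash
python3 -c "
from plant import ctrl
o=ctrl.get_obs();print(o['clock'],o['opening'],abs(o['qvel']).max());print(ctrl.close_job())"
```

```text
32.175 0.011290459674433047 0.5281904732690509
the job is handed in; nothing more can be done
None
```

The job is done and handed in at 32.2 s of the 72 s allowed; the hand-in itself gives no verdict.

- **Plug:** I pulled it straight up out of the socket and lowered it into the smaller green tray (120 mm, against 156 mm for the other). I released it on light floor contact, and it stands on its pin there.
- **Flap:** I swung it over by its handle until I felt the stop. It has stayed open since I let go, and the pictures match the full 2.0 rad angle.
- **White cassette:** I drew it out by the yellow tab. It is held upright, with its lower edge about 18 cm above the tile and within about 6 mm of the tile's centre. The scene camera alone puts it within 1 mm, the side camera within 6 mm.
- **The rest:** In the last pictures the black cassette, cup, tooth model and jar look undisturbed.

**What disagreed:**
- **Fingertips:** they are about 10 mm behind the reported TCP, not 25 mm ahead of it. My first try at the plug therefore closed on nothing, just above it. I corrected for this in every later grasp.
- **Highest force:** the most I saw was about 38 N at the wrist, while pressing the flap against its stop by the handle.

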